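Close the loaded annealing kiln

ROBOT

A 6-joint arm with a two-finger parallel gripper is mounted at the origin on a cart in front of the work surface, level with it; the furniture and walls round the work are solid. World frame = base frame: x ahead of the robot, y to its left, z up, the work surface at z = 0. Lengths are in mm, angles in rad, forces in N, time in s.
With the tool pointing down it reaches from about 275 to 750 mm from the base axis. Payload 10.2 kg.
Tool frame: the origin (TCP) lies at the very end of the fingers, on their centre line; the grasp point (between the pads) lies 19 mm behind it (ctrl.pinch_z is the distance from the TCP to the grasp point, in mm); y points along the fingers, z is the direction in which the jaws open and shut, and the axes are right-handed (so a half turn about y gives the same grasp; the last joint's range is limited). The gripper opens to 85 mm and grips with 20 to 120 N. Pads are 22 mm wide; open, the fingers measure 114 mm over their backs; the gripper's body (76 mm by 85 mm) begins 54 mm behind the grasp point. The pads swing forward as they close: fully open they stand 13 mm farther back than shut.
Start: joints at [-1.568, 0.313, 1.498, -0, 1.331, -0.223], TCP at [117.526, -511.682, 231.294] pointing down, gripper open.
Joint ranges: [-2.94, 2.94], [-0.97, 2.17], [0.19, 2.56], [-1.23, 4.37], [0.02, 3.11], [-2.88, 2.88]. Speed limits (rad/s): [2.39, 2.39, 3.01, 3.14, 3.14, 3.14].

INTERFACE

Orientations are given as a unit quaternion [w, x, y, z].
In Python, from rig import sense, eyes, ctrl gives the robot as it stands. The module is installed in compiled form; this text tells all that it offers.
- The arm moves only by the shell command python3 -m handwheel 'ROWS' [FORCE]. ROWS is JSON, a list of rows, each an object of numbers: "grip": the finger opening in mm, from 0 to 85.4; "tx", "ty", "tz": the shift along the tool's x, y, z in mm; "wx", "wy", "wz": the turn, a rotation vector about the tool's x, y, z in rad. In form: [{"grip": .., "tx": .., "ty": .., "tz": .., "wx": .., "wy": .., "wz": ..}, ...]. A call has 1 to 10 rows; each row shifts and turns the commanded pose from where the row before left it, along the tool's axes as they then stand; what a row does not reach is not made up. A row lasts 1/12 s, in which the tool goes at most 41.7 mm and 7.16 degrees, less where a joint would pass 70% of its speed; a pose out of reach is approached as far as the arm can. A call is refused whole if a number of a shift passes 41.7 or a number of a turn 0.125, either way. A call with a gripper value outside its range is refused whole. The fingers move at their own pace and stop on an object; FORCE is the grip in N (left out, the last holds). Time passes only in rows, so rows that do not move let the fingers close. It gives the time, the measured TCP pose, the force and the opening at its end, in the units of the state.
- sense(): the state, without advancing time (a new reading comes with each control period).
- eyes.capture(name): name is "scene" or "top"; returns a dict with "pixels" (400x640x3 uint8, red, green, blue), "mtx" (3x3 intrinsics, pixels), "R" (3x3) and "t" (3): a world point X has camera coordinates R X + t. Camera axes: x right, y down, z forward; pixel columns grow to the right and rows downward; lengths in mm; the calibration is good to about 2 mm. A picture is of the moment at which its call begins. There is no depth.
- ctrl.finish_job(): hands the job in, once; it reports no verdict.
The state is a dict: "time_s": time; "joints": joint angles; "dq": joint speeds; "tau": joint torques, N m; "eef_pos": TCP position; "ee_rot": TCP orientation; "force": force on the tool from outside, world axes, zero at the start; "wrist_torque": the same for the moment, N m; "grip_width": opening from 0.0 (shut) to 1.0 (fully open).
Only numpy, scipy, OpenCV 4.12 (cv2) and the standard library are available. Lean on these libraries where they do the work, as an engineer would, in place of code of your own. Each camera call takes 0.05 s, during which the arm holds its last target.

TASK

Close up the bench kiln so the fresh glass can anneal, just pushing with the fingertips: first push the steel tray all the way home into the chamber, then swing the door shut without slamming it, then slide the bolt on the door fully across into its keeper. The amber jar and the pink tube ride in on the tray: do not touch them, do not tip the jar and do not lift the tray, and leave the other things on the bench where they are.

Things in the scene. Friction and masses are not known exactly. Their poses are not given: they have to be found in the camera images.
- kiln: Grey bench kiln, fixed; case 230 deep (x), 270 wide (y), 155 high, with a controller box on its right side (y to -196, 124 high). Origin at bench height, mid-depth; +x from the mouth to the back (yaw within 0.15 rad), +y left. Front plane x = -115. Roof stub at x = 50, y = 10, to z = 190. Bolt keeper: staple 46 out of the front plane, y -92 to -108, z 114 to 142 (mm)
- kiln_mouth (a point): Middle of the sill of the chamber mouth, in the front plane, 45 above the bench; the kiln's axes. The mouth is 150 wide and 83 high, the chamber 173 deep with a level floor. The case front rises to 155 above the bench all round the mouth, so a hand pushing something into the mouth has to pass above that or be tilted, fingers forward and down (mm)
- tray: Loose steel tray, 170 long (x), 138 wide (y), on the chamber floor, 39 to 67 out of the mouth at first. Side rims 12, end plates 30 (front) and 48 (back) high; the front one has a middle tab 60 wide, 64 high. Origin mid-underside, x into the kiln. Home, it meets the back wall: origin 88 inside kiln_mouth, front 3 inside the front plane. 4 to 10 N slide it; not to be shoved in by the door (mm)
- tray_lip (a point): On the flat outer face of the upright tab in the middle of the tray's front, 52 above the tray's underside (97 above the bench, 12 below the tab's top, 58 below the top of the case), where to push; the tray's axes (mm)
- kiln_door (a joint): Door angle (rad): 0 shut, growing as the free edge swings out towards the robot, to 1.95; starts at 1.45 to 1.85. Upright hinge at the left (+y) of the mouth; it shuts anticlockwise seen from above, pushed on its outer face, which faces left while open and the robot when shut. It stays where left; 1 to 4 N at 100 mm from the hinge moves it
- door_hinge (a point): Point on the hinge axis, 128 above the bench. Axes turn with the door: -y from the hinge to the free edge, -x out of the outer face, which lies 12.5 off the axis. The door spans 10 to 203 from the axis, z 36 to 150. On its outer face: bar handle 172 from the axis, 46 out, z 48 to 104; plug 100 from the axis, 10 out, z 64 to 92; slide bolt 120 to 200 from the axis, z 114 to 142; else flat (mm)
- door_push (a point): Point on the flat outer face of the door, 100 from the hinge axis, 128 above the bench (22 below the door's top edge, 27 below the case's top), where to push; axes as door_hinge (mm)
- kiln_bolt (a joint): Travel of the slide bolt on the door (m): 0 drawn back, 0.030 fully across in the keeper (away from the hinge, to the right); starts at 0 to 0.006. It stays where left; 2 to 4 N moves it. It enters the keeper only with the door shut, and stays drawn back till then
- bolt_knob (a point): On the bolt's knob: a pin 8 thick that stands straight out of the door, ending in a ball 13 across, 41 out of the outer face. The point is 31 out of that face, 128 above the bench; 142 from the hinge axis when drawn back, 172 when across. Push it sideways, away from the hinge; axes as door_hinge (mm)
- amber_jar: Open amber glass jar, 57 across, 62 high, standing loose on the rear half of the tray; origin at the centre of its foot, z up (mm)
- pink_tube: Pink glass tube, 10 thick, 112 long, lying loose across the front part of the tray, its axis at least 25 behind the front end plate; origin at the middle of its underside, long axis y (mm)
- tongs: Crossed steel tongs, 50 x 182 x 14, lying on the bench in front of the kiln; origin at the centre of the underside, long axis y (mm)
- steel_tweezers: Steel tweezers, 18 x 157 x 10, lying on the bench in front of the kiln to the right; origin at the centre of the underside, long axis y (mm)
- cork: Cork stopper, 34 across, 30 high, standing on the bench in front of the kiln; origin at the centre of its foot (mm)
- beaker: Glass beaker with scraps, 69 across, 100 high, standing to the right in front of the kiln; origin at the centre of its foot (mm)
- small_reamer: Graphite reamer with a wooden handle, 20 x 204 x 20, lying to the left; origin at the centre of the underside, long axis y (mm)
- tape: Roll of masking tape, 75 across, 18 high, lying to the left of the kiln; origin at the centre of its underside (mm)
Things that resemble listed ones, but are neither listed nor needed, are in the scene too. What is shaped like the amber_jar but green is not meant.

How it is judged (in metres and radians):
On the way, in this order (a step that is already met when the one before it is completed fails the run):
1. the tray is pushed home while the door still stands open (x of tray in the frame of kiln above -0.033 m and value of joint kiln_door above 0.5 rad), for 0.2 s.
2. the door is shut (value of joint kiln_door below 0.025 rad and value of joint kiln_bolt below 0.015 m), for 0.2 s.
3. the bolt is across in its keeper (value of joint kiln_bolt above 0.024 m), for 0.2 s.
At the end, for the whole second after the job is handed in: The tray lies within 6 mm of its home at the back wall, the door is within 0.025 rad of shut, the bolt is at least 24 mm of its 30 mm across, the jar stands upright on the tray, the tube lies on the tray, and all is at rest (x of tray in the frame of kiln above -0.033 m and value of joint kiln_door below 0.025 rad and value of joint kiln_bolt above 0.024 m and angle between amber_jar's own z axis and vertical below 0.12 rad and horizontal distance between amber_jar and tray below 0.07 m and horizontal distance between pink_tube and tray below 0.085 m and height (world z) of pink_tube above 0.042 m and linear speed of each of tray, amber_jar below 0.01 m/s); the robot touches nothing.
It fails at once if the tray is lifted, tilted or pulled farther out (height (world z) of tray above 0.055 m or height (world z) of tray below 0.03 m or angle between tray's own z axis and vertical above 0.12 rad or x of tray in the frame of kiln below -0.108 m).
It fails at once if the robot touches the jar or the tube (contact force between any of the arm, the fingers and amber_jar above 0.5 N or contact force between any of the arm, the fingers and pink_tube above 0.5 N).
It fails at once if the jar tips (angle between amber_jar's own z axis and vertical above 0.35 rad).
It fails at once if the door is slammed (it meets its frame at more than 1.5 rad/s) (value of joint kiln_door below 0.06 rad and velocity of joint kiln_door below -1.5 rad/s).
It fails at once if another thing on the bench is moved by more than 30 mm (distance of any of tongs, steel_tweezers, cork, beaker, small_reamer, tape from where it was at the start of the episode above 0.03 m).
It also fails if it takes over 56 s, if anything falls off the work surface, if the arm or the gripper's body presses on something with over 40 N, if the wrist force passes 120 N, or if a joint passes its speed limit or range.

## Working session

There is one attempt and no reset: what is moved stays moved. The work goes in short steps, Python scripts to look and compute and a shell command to move; the robot and the scene stay as the last step left them, time stands still between calls to the robot, and variables do not carry over. Pictures are saved under pics/ and viewed, and the job is handed in when it is done.

```bash
mkdir -p pics; python3 - <<'E'
from rig import sense, eyes, ctrl
import cv2, numpy as np, pickle
s=sense(); print(s)
for n in ["scene","top"]:
    c=eyes.capture(n); cv2.imwrite(f"pics/{n}0.png",c["pixels"][:,:,::-1]); pickle.dump(c,open(f"{n}0.pkl","wb"))
    print(n,c["mtx"],c["R"],c["t"])
print(ctrl.pinch_z)
E
```

```text
{'time_s': 0.0, 'joints': array([-1.56840434e+00,  3.13472670e-01,  1.49846441e+00, -3.33177332e-05,
        1.33097058e+00, -2.23370639e-01]), 'dq': array([ 3.03133424e-04, -8.05873673e-06, -4.86239628e-05, -1.90793748e-04,
       -1.59602173e-03,  6.05315105e-04]), 'tau': array([-1.35489448e-03, -4.12274265e+01, -2.59733713e+01, -2.53432845e-04,
        4.24689380e-03, -6.46976957e-06]), 'eef_pos': array([ 117.51535994, -511.41077516,  230.71318335]), 'ee_rot': array([ 0.0796924 , -0.07961261,  0.7030694 , -0.7021427 ]), 'force': array([-0.29428251, -0.98851236,  0.03958477]), 'wrist_torque': array([ 0.02421849,  0.01114027, -0.00091409]), 'grip_width': 0.9936300684528473}
scene [[361.09237853   0.         315.48528321]
 [  0.         361.09237853 202.92156621]
 [  0.           0.           1.        ]] [[-0.61067714 -0.79162253 -0.02017899]
 [-0.40931883  0.33736777 -0.84772701]
 [ 0.67788754 -0.50942787 -0.5300488 ]] [353.12963737 348.73533096 694.73658342]
top [[375.6767511    0.         316.58091056]
 [  0.         375.6767511  208.08946651]
 [  0.           0.           1.        ]] [[ 0.00820078 -0.99996154  0.00310755]
 [-0.9969737  -0.00841644 -0.07728261]
 [ 0.07730579 -0.00246437 -0.99700438]] [  2.02694764 588.17055233 916.94808924]
18.700000000000003
```

View pics/scene0.png

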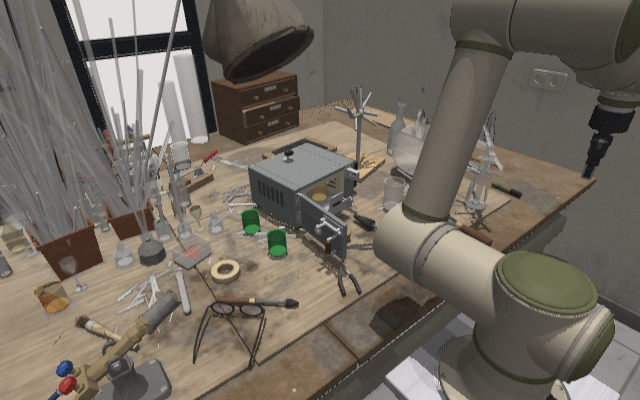

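View pics/top0.png

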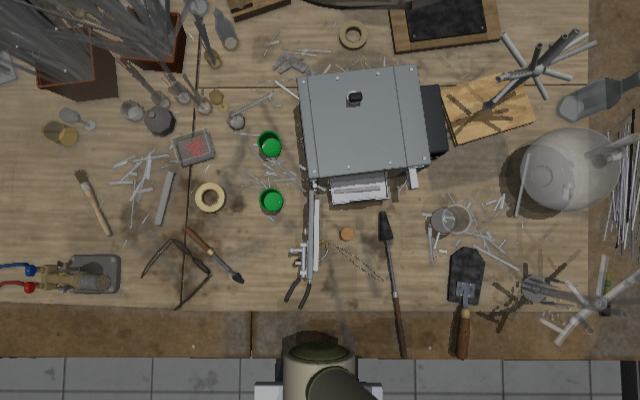

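```bash
cat > h.py <<'E'
import cv2,numpy as np,pickle
def crop(n,x0,y0,x1,y1,k,out):
    c=pickle.load(open(n+".pkl","rb"))["pixels"][y0:y1,x0:x1,::-1]
    im=cv2.resize(c,None,fx=k,fy=k,interpolation=cv2.INTER_CUBIC)
    for x in range((x0+9)//10*10,x1,10):
        big=x%50==0
        cv2.line(im,((x-x0)*k,0),((x-x0)*k,10 if big else 4),(0,0,255),1)
        if x%20==0: cv2.putText(im,str(x),((x-x0)*k,20),0,.35,(0,0,255),1)
    for y in range((y0+9)//10*10,y1,10):
        cv2.line(im,(0,(y-y0)*k),(6,(y-y0)*k),(0,0,255),1)
        if y%20==0: cv2.putText(im,str(y),(8,(y-y0)*k+4),0,.35,(0,0,255),1)
    cv2.imwrite("pics/"+out+".png",im)
def proj(n,P):
    c=pickle.load(open(n+".pkl","rb")); P=np.atleast_2d(P)
    q=(c["R"]@P.T).T+c["t"]; q=(c["mtx"]@q.T).T
    return q[:,:2]/q[:,2:]
def back(n,u,v,z):
    c=pickle.load(open(n+".pkl","rb"))
    d=c["R"].T@np.linalg.inv(c["mtx"])@np.array([u,v,1.]); o=-c["R"].T@c["t"]
    return o+d*(z-o[2])/d[2]
E
python3 - <<'E'
from h import *
crop("top0",280,50,460,190,4,"topA")
crop("top0",270,160,430,310,4,"topB")
crop("scene0",230,130,390,300,4,"scA")
E
```

```text
(no output)
```

View pics/topA.png

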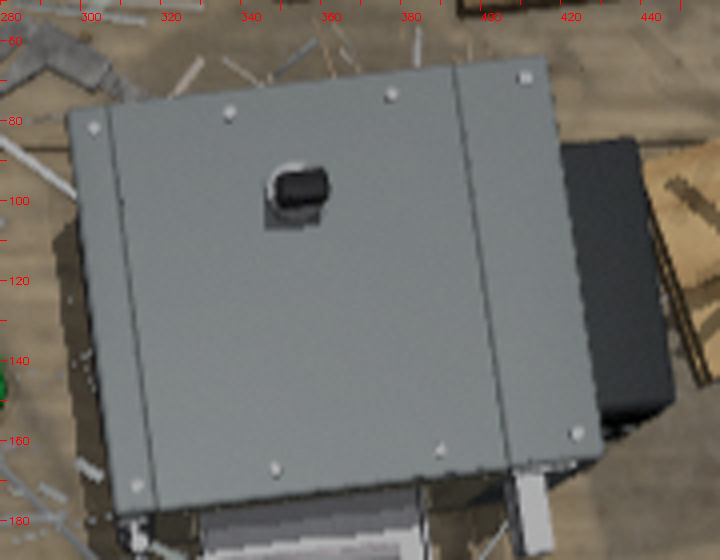

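View pics/topB.png

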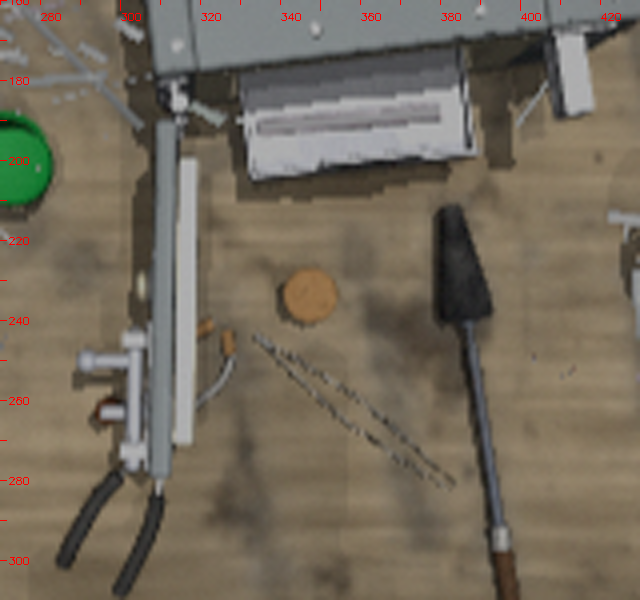

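View pics/scA.png

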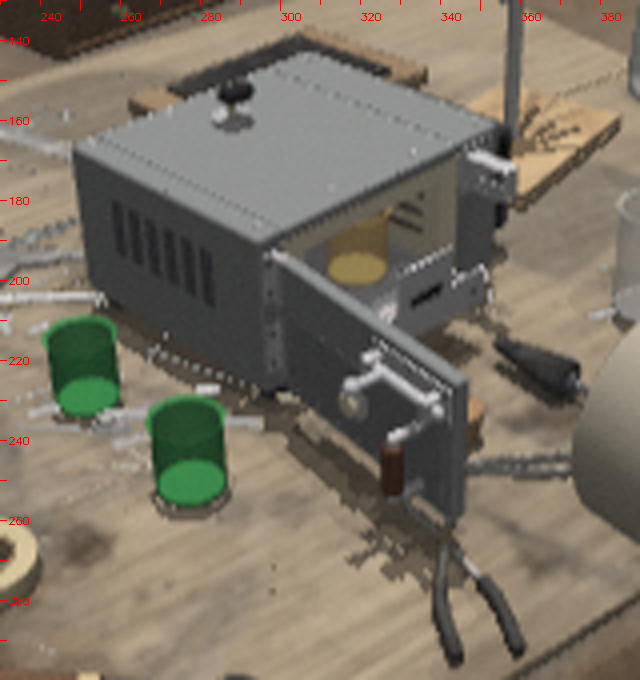

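```bash
cat > k.py <<'E'
from h import *
from scipy.optimize import least_squares
L=np.array([[115,135,155],[115,-135,155],[-115,135,155],[-115,-135,155]],float)
ut=np.array([[297.2,77.7],[416.5,64.2],[309.5,179],[430.7,163]])
us=np.array([[248,167.5],[306,143],[295.5,190.7],[355,161.3]])
def T(p,X):
    c,s=np.cos(p[2]),np.sin(p[2]); X=np.atleast_2d(X).astype(float)
    return np.c_[c*X[:,0]-s*X[:,1]+p[0], s*X[:,0]+c*X[:,1]+p[1], X[:,2]]
if __name__=="__main__":
    f=lambda p: np.r_[(proj("top0",T(p,L))-ut).ravel(),(proj("scene0",T(p,L))-us).ravel()]
    r=least_squares(f,[500,0,0.05],x_scale=[10,10,.1]); print(r.x, r.fun.reshape(-1,2).round(1))
    ft=lambda p:(proj("top0",T(p,L))-ut).ravel()
    r2=least_squares(ft,[500,0,0.05],x_scale=[10,10,.1]); print(r2.x,r2.fun.round(1))
    fs=lambda p:(proj("scene0",T(p,L))-us).ravel()
    r3=least_squares(fs,[500,0,0.05],x_scale=[10,10,.1]); print(r3.x,r3.fun.round(1))
E
python3 k.py
```

```text
[ 7.70604504e+02 -9.40816276e+01  1.34013482e-01] [[-1.2 -0.2]
 [ 0.4 -1.3]
 [-0.6  1. ]
 [ 1.7  1.6]
 [-1.2 -1.2]
 [ 0.6 -0.7]
 [-0.7 -0.3]
 [-0.  -1. ]]
[ 7.71293170e+02 -9.39228022e+01  1.31186824e-01] [-1.2 -0.7  0.5 -1.5 -0.8  0.5  1.5  1.5]
[ 7.66132330e+02 -9.22473863e+01  1.43355102e-01] [-1.  -0.3  0.4 -0.2  0.2  0.5  0.4 -0.6]
```

```bash
python3 - <<'E'
from k import *
p=[770.6,-94,.134]
def inv(X): 
    c,s=np.cos(p[2]),np.sin(p[2]); d=np.array(X)[:2]-p[:2]; return np.array([c*d[0]+s*d[1],-s*d[0]+c*d[1]]).round(1)
def tb(x,y): return 270+x/4,160+y/4
for nm,xy,z in [("door outer near hinge",(157,122),150),("door inner near hinge",(178,122),150),("door outer free",(150,477),150),("door inner free",(171,477),150),("hinge pin",(176,95),150),("hinge pin2",(170,85),150),
  ("knob ball",(84,360),128),("bar top end",(133,340),128),("bar low",(133,455),128),
  ("tab L",(258,125),109),("tab R",(440,110),109),("plate front L",(252,178),75),("plate front R",(472,152),75),("back L",(243,112),93),("keeperL",(562,115),142),("keeperR",(592,108),142),("keeper baseL",(553,33),142),("cork",(310,295),30),("trayslotmid",(350,118),109)]:
    X=back("top0",*tb(*xy),z); print(nm,X.round(1),inv(X))
E
```

```text
door outer near hinge [616.4  23.5 150. ] [-137.1  137. ]
door inner near hinge [616.5  12.1 150. ] [-138.5  125.7]
door outer free [426.1  25.3 150. ] [-325.5  164.3]
door inner free [426.2  14.1 150. ] [-326.9  153.2]
hinge pin [631.3  13.3 150. ] [-123.8  124.9]
hinge pin2 [636.7  16.6 150. ] [-117.9  127.5]
knob ball [487.   62.7 128. ] [-260.1  193.2]
bar top end [498.2  35.9 128. ] [-252.6  165.1]
bar low [435.5  35.2 128. ] [-314.9  172.8]
tab L [620.3 -33.4 109. ] [-140.9   80.1]
tab R [ 629.8 -137.2  109. ] [-145.3  -24. ]
plate front L [592.9 -31.7  75. ] [-167.8   85.5]
plate front R [ 609.5 -161.9   75. ] [-168.7  -45.7]
back L [629.8 -25.4  93. ] [-130.4   86.8]
keeperL [ 623.2 -198.4  142. ] [-160.1  -83.8]
keeperR [ 627.2 -215.   142. ] [-158.3 -100.7]
keeper baseL [ 668.6 -194.   142. ] [-114.4  -85.5]
cork [524.7 -69.9  30. ] [-240.5   56.7]
trayslotmid [624.8 -85.8 109. ] [-143.4   27.6]
```

```bash
cat > ov.py <<'E'
from k import *
def draw(n,segs,x0,y0,x1,y1,k,out):
    c=pickle.load(open(n+".pkl","rb"))["pixels"][y0:y1,x0:x1,::-1]
    im=cv2.resize(c,None,fx=k,fy=k,interpolation=cv2.INTER_CUBIC)
    for P,col in segs:
        q=((proj(n,P)-[x0,y0]+.5)*k).round().astype(int)
        cv2.polylines(im,[q.reshape(-1,1,2)],False,col,1,cv2.LINE_AA)
    cv2.imwrite("pics/"+out+".png",im)
def box(x0,x1,y0,y1,z0,z1):
    a=[[x0,y0],[x1,y0],[x1,y1],[x0,y1],[x0,y0]]
    o=[np.array([q+[z] for q in a],float) for z in (z0,z1)]
    o+=[np.array([q+[z0],q+[z1]],float) for q in a[:4]]
    return o
E
python3 - <<'E'
from ov import *
p=[770.6,-94,.134]
S=[(T(p,b),(0,0,255)) for b in box(-115,115,-135,135,0,155)]
S+=[(T(p,b),(0,255,0)) for b in box(-161,-115,-108,-92,114,142)]
S+=[(T(p,b),(255,0,0)) for b in box(-115,-115,-75,75,45,128)]
S+=[(T(p,b),(255,255,0)) for b in box(-168,-168,-69,69,45,75)]
S+=[(T(p,b),(255,255,0)) for b in box(-168,-168,-30,30,75,109)]
S+=[(T(p,np.array([[50,10,155],[50,10,190.]])),(0,255,255))]
draw("top0",S,285,55,455,205,4,"o1"); draw("scene0",S,240,130,390,260,5,"o2")
E
```

```text
(no output)
```

View pics/o1.png

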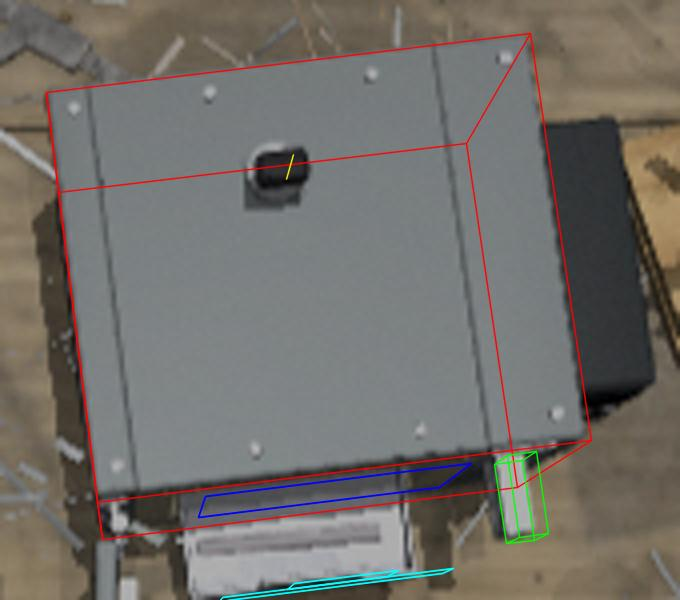

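View pics/o2.png

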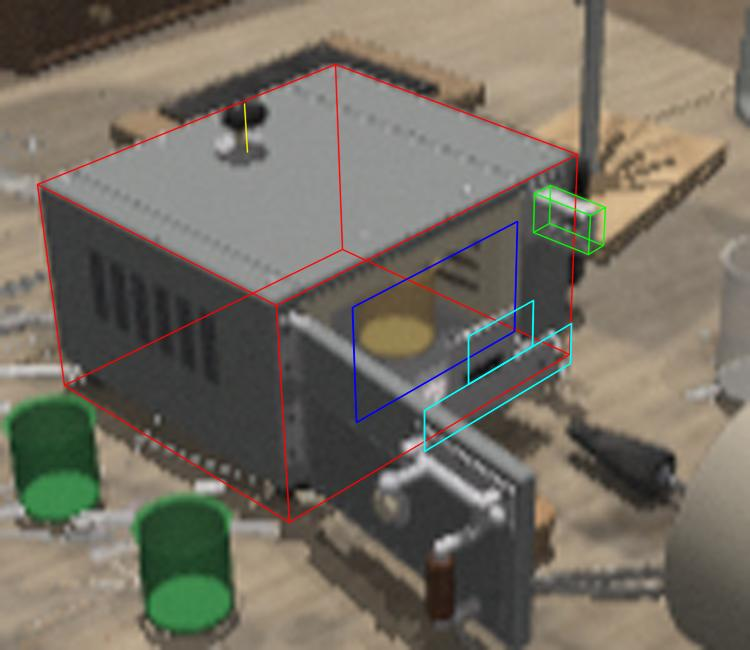

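```bash
python3 - <<'E'
from h import *
crop("scene0",290,155,370,225,10,"scB")
crop("top0",310,160,430,210,6,"topC")
E
```

```text
(no output)
```

View pics/scB.png

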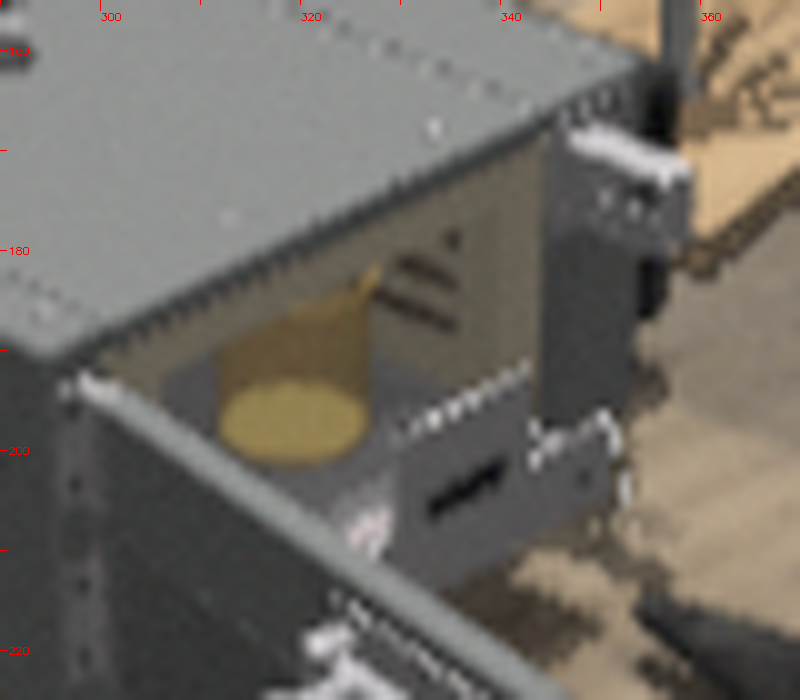

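View pics/topC.png

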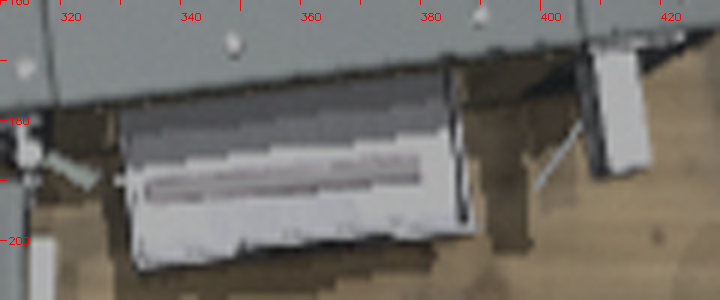

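```bash
python3 - <<'E'
from k import *
for n,u in (("top0",ut),("scene0",us)):
    c=pickle.load(open(n+".pkl","rb")); print(n,"cam",-c["R"].T@c["t"])
    X=np.array([back(n,*q,155) for q in u]); print(X.round(1))
    for a,b in ((0,1),(2,3),(0,2),(1,3)): d=X[b]-X[a]; print(a,b,np.linalg.norm(d).round(1),np.arctan2(d[1],d[0]).round(3))
print([back("top0",u,v,45).round(1) for u,v in ((332.8,205),(389.2,198.7))])
print([back("scene0",u,v,45).round(1) for u,v in ((351,205),)])
E
```

```text
top0 cam [515.48855294   9.23687503 959.65032039]
[[ 866.2   52.4  155. ]
 [ 899.5 -211.5  155. ]
 [ 640.8   23.1  155. ]
 [ 678.1 -239.6  155. ]]
0 1 266.0 -1.445
2 3 265.3 -1.43
0 2 227.3 -3.012
1 3 223.2 -3.015
scene0 cam [-112.56113863  515.81149487  671.00244711]
[[ 856.5   56.3  155. ]
 [ 898.4 -206.9  155. ]
 [ 635.8   23.7  155. ]
 [ 669.1 -238.2  155. ]]
0 1 266.6 -1.413
2 3 264.0 -1.445
0 2 223.0 -2.995
1 3 231.5 -3.006
[array([594.3, -32.6,  45. ]), array([ 611. , -170.6,   45. ])]
[array([ 605. , -166.7,   45. ])]
```

```bash
python3 - <<'E'
from rig import sense
from scipy.spatial.transform import Rotation as Ro
q=sense()["ee_rot"]; M=Ro.from_quat(np.r_[q[1:],q[0]]) if 0 else Ro.from_quat([q[1],q[2],q[3],q[0]])
print(M.as_matrix().round(3))
E
python3 - <<'E'
from ov import *
# door model overlay
p=[770.6,-94,.134]; H=np.array([628.,11.]); th=1.71
yaw=.134-th
D=[H[0],H[1],yaw]
S=[(T(D,b),(0,0,255)) for b in box(-12.5,0,-203,-10,36,150)]
S+=[(T(D,b),(0,255,0)) for b in box(-53.5,-12.5,-146,-138,124,132)]
S+=[(T(D,b),(255,0,0)) for b in box(-22.5,-12.5,-105,-95,64,92)]
t=[602.6-3,-101.6,.125]
S+=[(T(t,b),(255,255,0)) for b in box(0,170,-69,69,45,57)+box(0,2,-69,69,45,75)+box(0,2,-30,30,75,109)+box(168,170,-69,69,45,93)]
draw("top0",S,270,155,430,305,4,"o1"); draw("scene0",S,290,150,370,270,6,"o2")
E
```

```text
[[-0.975 -0.     0.224]
 [-0.224  0.001 -0.975]
 [-0.    -1.    -0.001]]
```

View pics/o1.png

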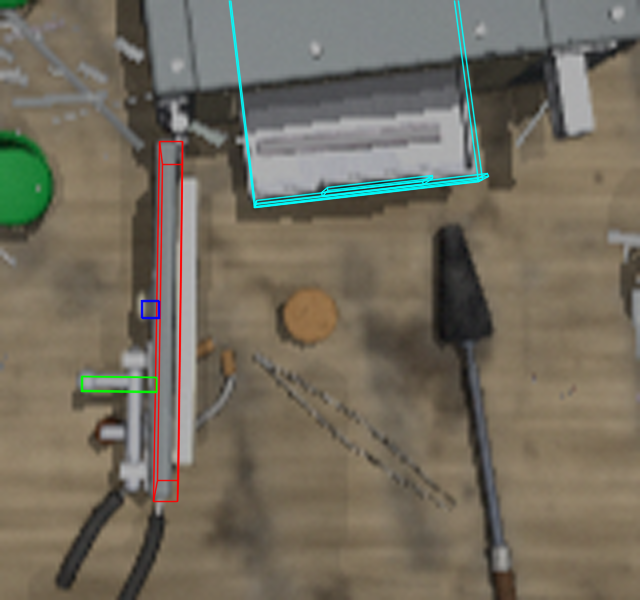

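View pics/o2.png

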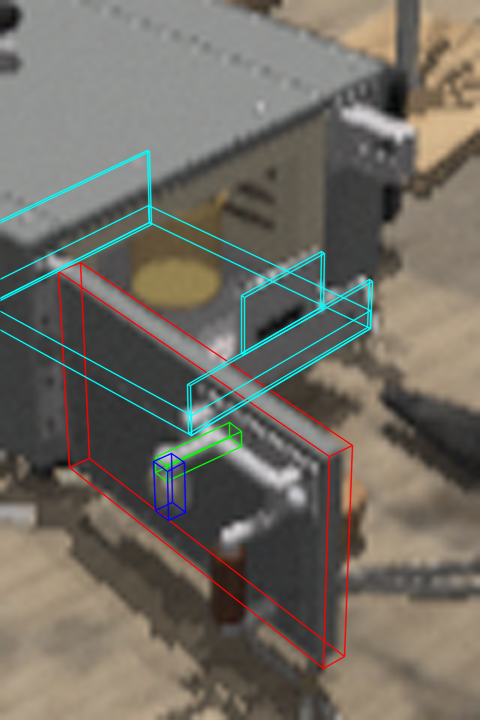

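```bash
R='{"grip":0,"tx":-24,"tz":-15}'; python3 -m handwheel '[{"grip":0,"tx":-24,"tz":-15},{"grip":0,"tx":-24,"tz":-15},{"grip":0,"tx":-24,"tz":-15},{"grip":0,"tx":-24,"tz":-15},{"grip":0,"tx":-24,"tz":-15},{"grip":0,"tx":-24,"tz":-15},{"grip":0,"tx":-24,"tz":-15},{"grip":0,"tx":-24,"tz":-15},{"grip":0,"tx":-24,"tz":-15},{"grip":0,"tx":-24,"tz":-15}]' 20
```

```text
invalid input
```

```bash
python3 -m handwheel '[{"grip":0,"tx":-24,"ty":0,"tz":-15,"wx":0,"wy":0,"wz":0},{"grip":0,"tx":-24,"ty":0,"tz":-15,"wx":0,"wy":0,"wz":0},{"grip":0,"tx":-24,"ty":0,"tz":-15,"wx":0,"wy":0,"wz":0},{"grip":0,"tx":-24,"ty":0,"tz":-15,"wx":0,"wy":0,"wz":0},{"grip":0,"tx":-24,"ty":0,"tz":-15,"wx":0,"wy":0,"wz":0},{"grip":0,"tx":-24,"ty":0,"tz":-15,"wx":0,"wy":0,"wz":0},{"grip":0,"tx":-24,"ty":0,"tz":-15,"wx":0,"wy":0,"wz":0},{"grip":0,"tx":-24,"ty":0,"tz":-15,"wx":0,"wy":0,"wz":0},{"grip":0,"tx":-24,"ty":0,"tz":-15,"wx":0,"wy":0,"wz":0},{"grip":0,"tx":-24,"ty":0,"tz":-15,"wx":0,"wy":0,"wz":0}]' 20
```

```text
time_s: 0.93
eef_pos: [318.6, -310.5, 231.1]
ee_rot: [0.08, -0.08, 0.703, -0.702]
force: [-0.0, -0.2, 0.3]
grip_width: 0.002
```

```bash
python3 -m handwheel '[{"grip":0,"tx":-24,"ty":0,"tz":-15,"wx":0,"wy":0,"wz":0},{"grip":0,"tx":-24,"ty":0,"tz":-15,"wx":0,"wy":0,"wz":0},{"grip":0,"tx":-24,"ty":0,"tz":-15,"wx":0,"wy":0,"wz":0},{"grip":0,"tx":-24,"ty":0,"tz":-15,"wx":0,"wy":0,"wz":0},{"grip":0,"tx":-24,"ty":0,"tz":-15,"wx":0,"wy":0,"wz":0},{"grip":0,"tx":-24,"ty":0,"tz":-15,"wx":0,"wy":0,"wz":0},{"grip":0,"tx":-24,"ty":0,"tz":-15,"wx":0,"wy":0,"wz":0},{"grip":0,"tx":-20,"ty":0,"tz":-15,"wx":0,"wy":0,"wz":0},{"grip":0,"tx":-10,"ty":0,"tz":-15,"wx":0,"wy":0,"wz":0},{"grip":0,"tx":0,"ty":0,"tz":-5,"wx":0,"wy":0.092,"wz":0}]' 20
python3 - <<'E'
from rig import sense,eyes
import cv2,pickle
s=sense();print(s["eef_pos"],s["joints"].round(2))
for n in ("top","scene"):
    c=eyes.capture(n); pickle.dump(c,open(n+"1.pkl","wb")); cv2.imwrite(f"pics/{n}1.png",c["pixels"][:,:,::-1])
E
```

```text
time_s: 1.77
eef_pos: [480.4, -128.7, 230.8]
ee_rot: [0.048, -0.048, 0.706, -0.705]
force: [-0.2, -0.3, -0.5]
grip_width: 0.0
[ 480.39134111 -128.74611165  230.77882848] [-0.5   0.25  1.58  0.    1.31  0.94]
```

View pics/scene1.png

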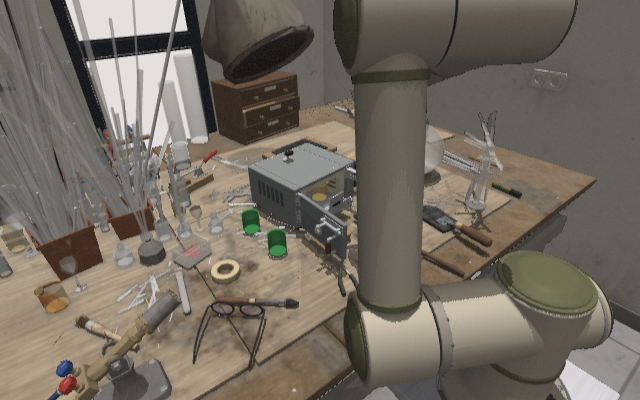

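View pics/top1.png

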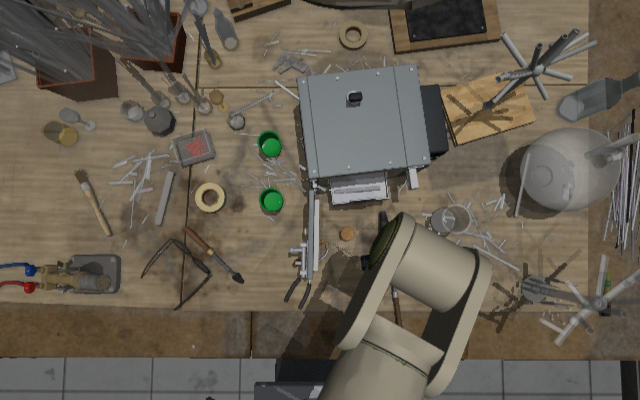

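```bash
python3 -m handwheel '[{"grip":0,"tx":-15,"ty":20,"tz":-2,"wx":0,"wy":0,"wz":0},{"grip":0,"tx":-15,"ty":20,"tz":-2,"wx":0,"wy":0,"wz":0},{"grip":0,"tx":-15,"ty":20,"tz":-2,"wx":0,"wy":0,"wz":0},{"grip":0,"tx":-15,"ty":20,"tz":-2,"wx":0,"wy":0,"wz":0},{"grip":0,"tx":-15,"ty":20,"tz":-2,"wx":0,"wy":0,"wz":0},{"grip":0,"tx":-14,"ty":20,"tz":0,"wx":0,"wy":0,"wz":0},{"grip":0,"tx":0,"ty":17,"tz":0,"wx":0,"wy":0,"wz":0},{"grip":0,"tx":0,"ty":0,"tz":0,"wx":0,"wy":0,"wz":0.09},{"grip":0,"tx":0,"ty":0,"tz":0,"wx":0,"wy":0,"wz":0.08},{"grip":0,"tx":0,"ty":0,"tz":0,"wx":0,"wy":0,"wz":0.08}]'
cat > look.py <<'E'
import sys
from rig import sense,eyes
import cv2,pickle
from scipy.spatial.transform import Rotation as Ro
s=sense();q=s["ee_rot"]
print(s["eef_pos"].round(1),s["joints"].round(2),s["force"].round(1)); print(Ro.from_quat([q[1],q[2],q[3],q[0]]).as_matrix().round(3))
for n in ("top","scene"):
    c=eyes.capture(n); pickle.dump(c,open(n+sys.argv[1]+".pkl","wb"))
E
python3 look.py 2; python3 -c "
from h import *
crop('top2',270,150,430,300,5,'t2')"
```

```text
time_s: 2.7
eef_pos: [566.2, -110.0, 93.9]
ee_rot: [0.137, 0.042, 0.705, -0.694]
force: [0.4, 0.5, -0.9]
grip_width: -0.0
[ 566.2 -110.    93.9] [-0.46  0.46  1.7   0.2   0.78  0.85] [ 0.4  0.5 -0.9]
[[-0.959  0.248  0.135]
 [-0.131  0.032 -0.991]
 [-0.25  -0.968  0.001]]
```

View pics/t2.png

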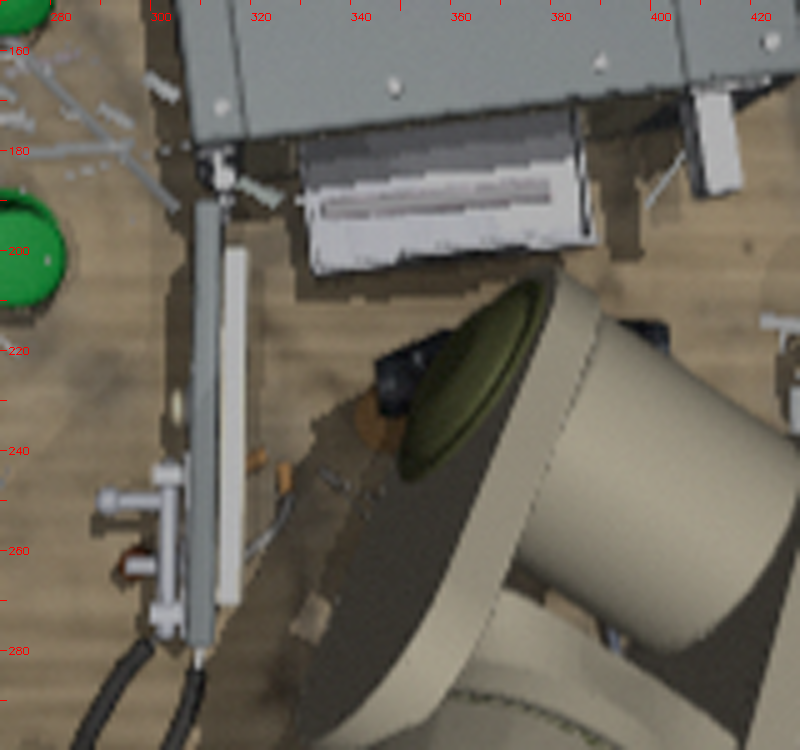

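```bash
python3 -m handwheel '[{"grip":0,"tx":-6.78,"ty":1.75,"tz":-1.5,"wx":0,"wy":0,"wz":0},{"grip":0,"tx":-6.78,"ty":1.75,"tz":-1.5,"wx":0,"wy":0,"wz":0},{"grip":0,"tx":-4.84,"ty":1.25,"tz":0,"wx":0,"wy":0,"wz":0},{"grip":0,"tx":-2.9,"ty":0.75,"tz":0,"wx":0,"wy":0,"wz":0}]'; python3 -m handwheel '[{"grip":0,"tx":-2.9,"ty":0.75,"tz":0,"wx":0,"wy":0,"wz":0},{"grip":0,"tx":-2.9,"ty":0.75,"tz":0,"wx":0,"wy":0,"wz":0}]';python3 -m handwheel '[{"grip":0,"tx":-2.9,"ty":0.75,"tz":0,"wx":0,"wy":0,"wz":0},{"grip":0,"tx":-2.9,"ty":0.75,"tz":0,"wx":0,"wy":0,"wz":0}]'
```

```text
time_s: 3.13
eef_pos: [589.1, -103.0, 94.2]
ee_rot: [0.135, 0.041, 0.706, -0.694]
force: [-0.0, -0.1, 0.3]
grip_width: 0.007
time_s: 3.3
eef_pos: [593.6, -102.3, 93.9]
ee_rot: [0.134, 0.04, 0.706, -0.694]
force: [-7.7, -1.1, 4.7]
grip_width: -0.003
time_s: 3.47
eef_pos: [599.2, -101.6, 94.0]
ee_rot: [0.134, 0.04, 0.706, -0.694]
force: [-4.9, -0.8, 2.4]
grip_width: -0.003
```

```bash
python3 -m handwheel '[{"grip":0,"tx":-3.39,"ty":0.88,"tz":0,"wx":0,"wy":0,"wz":0},{"grip":0,"tx":-3.39,"ty":0.88,"tz":0,"wx":0,"wy":0,"wz":0},{"grip":0,"tx":-3.39,"ty":0.88,"tz":0,"wx":0,"wy":0,"wz":0},{"grip":0,"tx":-3.39,"ty":0.88,"tz":0,"wx":0,"wy":0,"wz":0},{"grip":0,"tx":-3.39,"ty":0.88,"tz":0,"wx":0,"wy":0,"wz":0},{"grip":0,"tx":-3.39,"ty":0.88,"tz":0,"wx":0,"wy":0,"wz":0}]'; python3 look.py 3; python3 -c "
from h import *
crop('top3',290,150,430,230,5,'t3')"
```

```text
time_s: 3.97
eef_pos: [620.0, -98.9, 93.9]
ee_rot: [0.134, 0.04, 0.706, -0.694]
force: [-6.8, -1.2, 3.8]
grip_width: -0.003
[620.  -98.9  93.9] [-0.4   0.56  1.54  0.17  0.84  0.94] [-6.8 -1.2  3.8]
[[-0.961  0.243  0.134]
 [-0.13   0.033 -0.991]
 [-0.245 -0.969 -0.   ]]
```

View pics/t3.png

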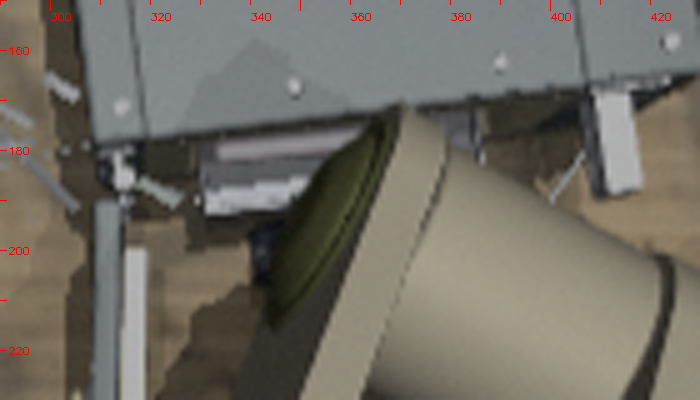

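```bash
python3 -m handwheel '[{"grip":0,"tx":-3.39,"ty":0.86,"tz":0,"wx":0,"wy":0,"wz":0},{"grip":0,"tx":-3.39,"ty":0.86,"tz":0,"wx":0,"wy":0,"wz":0},{"grip":0,"tx":-3.39,"ty":0.86,"tz":0,"wx":0,"wy":0,"wz":0},{"grip":0,"tx":-3.39,"ty":0.86,"tz":0,"wx":0,"wy":0,"wz":0},{"grip":0,"tx":-2.42,"ty":0.6,"tz":0,"wx":0,"wy":0,"wz":0}]'; python3 -m handwheel '[{"grip":0,"tx":-1.94,"ty":0.5,"tz":0,"wx":0,"wy":0,"wz":0},{"grip":0,"tx":-1.94,"ty":0.5,"tz":0,"wx":0,"wy":0,"wz":0}]'; python3 -m handwheel '[{"grip":0,"tx":-1.94,"ty":0.5,"tz":0,"wx":0,"wy":0,"wz":0}]';python3 -m handwheel '[{"grip":0,"tx":-1.94,"ty":0.5,"tz":0,"wx":0,"wy":0,"wz":0}]'; python3 -m handwheel '[{"grip":0,"tx":-1.94,"ty":0.5,"tz":0,"wx":0,"wy":0,"wz":0}]'
```

```text
time_s: 4.48
eef_pos: [636.5, -96.7, 94.0]
ee_rot: [0.134, 0.04, 0.706, -0.694]
force: [-5.7, -0.6, 3.0]
grip_width: 0.003
time_s: 4.65
eef_pos: [640.3, -96.1, 94.0]
ee_rot: [0.134, 0.04, 0.706, -0.694]
force: [-6.0, -1.1, 3.6]
grip_width: 0.002
time_s: 4.73
eef_pos: [642.3, -95.9, 94.0]
ee_rot: [0.134, 0.04, 0.706, -0.694]
force: [-6.0, -1.1, 3.2]
grip_width: 0.003
time_s: 4.82
eef_pos: [644.3, -95.6, 93.9]
ee_rot: [0.134, 0.04, 0.706, -0.694]
force: [-5.6, -0.9, 2.4]
grip_width: -0.002
time_s: 4.9
eef_pos: [646.2, -95.4, 94.0]
ee_rot: [0.134, 0.04, 0.706, -0.694]
force: [-6.0, -1.1, 3.2]
grip_width: 0.004
```

```bash
python3 -m handwheel '[{"grip":0,"tx":-1.94,"ty":0.5,"tz":0,"wx":0,"wy":0,"wz":0}]'; python3 -m handwheel '[{"grip":0,"tx":-1.94,"ty":0.5,"tz":0,"wx":0,"wy":0,"wz":0}]';python3 -m handwheel '[{"grip":0,"tx":-1.94,"ty":0.5,"tz":0,"wx":0,"wy":0,"wz":0}]'
```

```text
time_s: 4.98
eef_pos: [648.2, -95.1, 93.9]
ee_rot: [0.134, 0.04, 0.706, -0.694]
force: [-5.7, -0.7, 3.3]
grip_width: -0.001
time_s: 5.07
eef_pos: [650.1, -94.9, 93.9]
ee_rot: [0.134, 0.04, 0.706, -0.694]
force: [-15.0, -1.1, 5.1]
grip_width: -0.001
time_s: 5.15
eef_pos: [650.4, -94.8, 93.8]
ee_rot: [0.133, 0.038, 0.706, -0.694]
force: [-32.8, -5.6, 18.9]
grip_width: -0.0
```

```bash
python3 -m handwheel '[{"grip":0,"tx":2.9,"ty":-0.75,"tz":0,"wx":0,"wy":0,"wz":0},{"grip":0,"tx":9.7,"ty":-2.4,"tz":0,"wx":0,"wy":0,"wz":0},{"grip":0,"tx":15.5,"ty":-4,"tz":0,"wx":0,"wy":0,"wz":0},{"grip":0,"tx":24,"ty":-6,"tz":0,"wx":0,"wy":0,"wz":0},{"grip":0,"tx":34,"ty":-9,"tz":0,"wx":0,"wy":0,"wz":0},{"grip":0,"tx":34,"ty":-9,"tz":0,"wx":0,"wy":0,"wz":0},{"grip":0,"tx":0,"ty":-20,"tz":0,"wx":0,"wy":0,"wz":0}]'; python3 look.py 4; python3 -c "
from h import *
crop('top4',290,150,430,230,5,'t4');crop('scene4',270,140,390,240,6,'s4')"
```

```text
time_s: 5.73
eef_pos: [518.3, -110.1, 109.8]
ee_rot: [0.131, 0.038, 0.708, -0.692]
force: [-0.4, 0.4, -0.1]
grip_width: 0.001
[ 518.3 -110.1  109.8] [-0.5   0.35  1.81  0.21  0.8   0.8 ] [-0.4  0.4 -0.1]
[[-0.963  0.235  0.133]
 [-0.127  0.038 -0.991]
 [-0.238 -0.971 -0.007]]
```

View pics/t4.png

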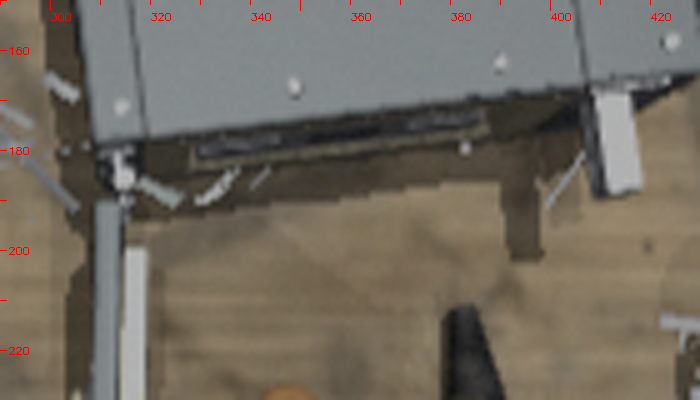

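View pics/s4.png

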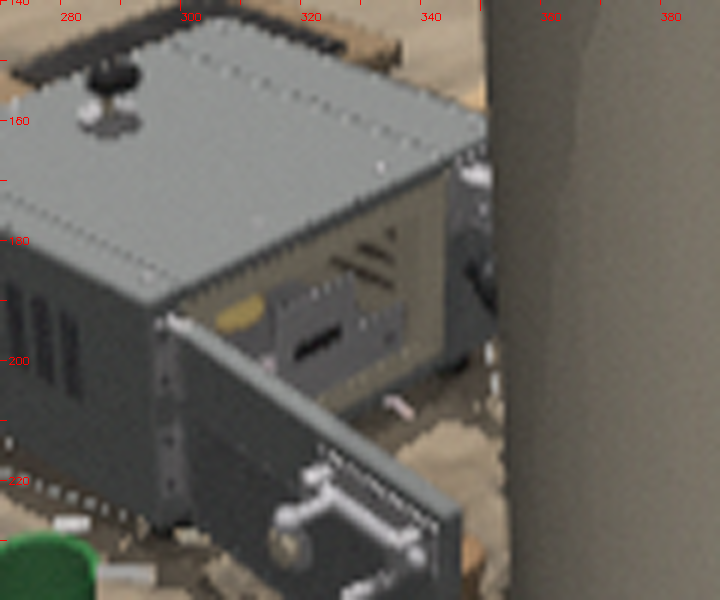

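```bash
python3 -m handwheel '[{"grip":0,"tx":0,"ty":-35,"tz":0,"wx":0,"wy":0,"wz":-0.08},{"grip":0,"tx":0,"ty":-35,"tz":0,"wx":0,"wy":0,"wz":-0.08},{"grip":0,"tx":0,"ty":-35,"tz":0,"wx":0,"wy":0,"wz":-0.08},{"grip":0,"tx":0,"ty":0,"tz":0,"wx":0,"wy":0,"wz":0}]'; python3 look.py 5; python3 -c "
from h import *
print(back('top0',272,200,62))"
```

```text
time_s: 6.17
eef_pos: [510.7, -114.9, 223.6]
ee_rot: [-0.053, 0.042, -0.704, 0.707]
force: [0.9, 0.1, 0.2]
grip_width: 0.0
[ 510.7 -114.9  223.6] [-0.45  0.31  1.53  0.    1.29  0.99] [0.9 0.1 0.2]
[[-0.991  0.017  0.134]
 [-0.134 -0.004 -0.991]
 [-0.016 -1.     0.006]]
[603.65753789 114.15613518  62.        ]
```

```bash
python3 -m handwheel '[{"grip":0,"tx":-8,"ty":0,"tz":-31,"wx":0,"wy":0,"wz":0},{"grip":0,"tx":-8,"ty":0,"tz":-31,"wx":0,"wy":0,"wz":0},{"grip":0,"tx":-8,"ty":0,"tz":-31,"wx":0,"wy":0,"wz":0},{"grip":0,"tx":-8,"ty":0,"tz":-31,"wx":0,"wy":0,"wz":0},{"grip":0,"tx":-8,"ty":0,"tz":-31,"wx":0,"wy":0,"wz":0},{"grip":0,"tx":-7,"ty":0,"tz":-30,"wx":0,"wy":0,"wz":0},{"grip":0,"tx":0,"ty":0,"tz":0,"wx":0,"wy":0,"wz":0}]'; python3 look.py 6; python3 -c "
from h import *
crop('top6',260,150,400,290,5,'t6');crop('scene6',240,120,400,260,5,'s6')"
```

```text
time_s: 6.85
eef_pos: [528.9, 80.0, 215.8]
ee_rot: [0.052, -0.046, 0.706, -0.704]
force: [-0.2, 0.5, -0.2]
grip_width: -0.0
[528.9  80.  215.8] [-0.07  0.34  1.5   0.    1.29  1.36] [-0.2  0.5 -0.2]
[[-0.99   0.009  0.138]
 [-0.138  0.003 -0.99 ]
 [-0.009 -1.    -0.002]]
```

View pics/t6.png

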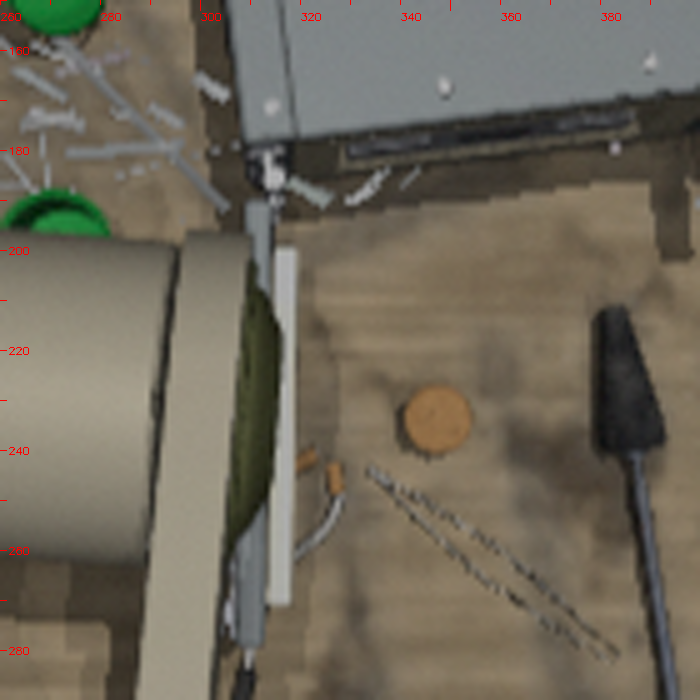

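View pics/s6.png

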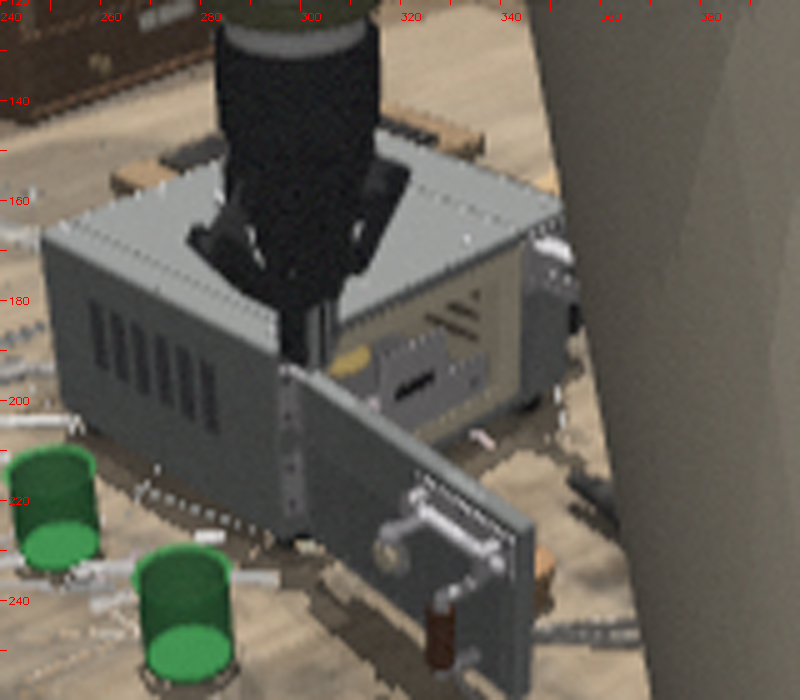

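```bash
python3 -m handwheel '[{"grip":0,"tx":-1,"ty":23,"tz":0,"wx":0,"wy":0,"wz":0},{"grip":0,"tx":-1,"ty":23,"tz":0,"wx":0,"wy":0,"wz":0},{"grip":0,"tx":-1,"ty":23,"tz":0,"wx":0,"wy":0,"wz":0},{"grip":0,"tx":-1,"ty":23,"tz":0,"wx":0,"wy":0,"wz":0},{"grip":0,"tx":0,"ty":0,"tz":0,"wx":0,"wy":0,"wz":0}]'; python3 look.py 7
cat > plan.py <<'E'
import numpy as np,sys
from rig import sense
from scipy.spatial.transform import Rotation as Ro
H=np.array([628.,11.]); K=.134
def tcp(th,dist=95,gap=0,hz=14.5,hx=11,tyaw=None):
    a=K-th; mx=np.array([-np.cos(a),-np.sin(a)]); my=np.array([np.sin(a),-np.cos(a)])
    ty=tyaw; xa=np.array([-np.cos(ty),-np.sin(ty)]); za=np.array([np.sin(ty),-np.cos(ty)])
    sup=hz*abs(za@mx)+hx*abs(xa@mx)
    return H+dist*my+(12.5+sup+gap)*mx
if __name__=="__main__":
    s=sense();q=s["ee_rot"];M=Ro.from_quat([q[1],q[2],q[3],q[0]]).as_matrix()
    ty=np.arctan2(-M[1,0],-M[0,0]); print("yaw",ty,s["eef_pos"].round(1))
    pos=s["eef_pos"][:2]
    for th in [float(v) for v in sys.argv[1:]]:
        n=tcp(th,tyaw=ty); d=n-pos
        print(th,n.round(1),"tx %.1f tz %.1f"%(M[:2,0]@d,M[:2,2]@d)); pos=n
E
python3 plan.py 1.71 1.6 1.5 1.4 1.3 1.2 1.1 1.0 .9 .8 .7 .6 .5 .4 .3 .2 .1 .05 0
```

```text
time_s: 7.37
eef_pos: [531.8, 75.1, 121.0]
ee_rot: [0.047, -0.046, 0.706, -0.705]
force: [-0.5, -0.3, -0.6]
grip_width: -0.0
[531.8  75.1 121. ] [-0.08  0.45  1.61  0.    1.08  1.36] [-0.5 -0.3 -0.6]
[[-0.991  0.002  0.132]
 [-0.132  0.002 -0.991]
 [-0.002 -1.    -0.002]]
yaw 0.13268304564824718 [533.9  75.3 125.5]
1.71 [533.1  39.9] tx 5.5 tz 35.0
1.6 [530.7  28.2] tx 4.0 tz 11.2
1.5 [529.3  18.9] tx 2.6 tz 9.1
1.4 [528.8   9.8] tx 1.8 tz 8.9
1.3 [529.1   0.6] tx 0.9 tz 9.2
1.2 [530.3  -8.7] tx -0.0 tz 9.4
1.1 [532.6 -18. ] tx -1.0 tz 9.5
1.0 [535.8 -27.2] tx -2.0 tz 9.6
0.9 [540.  -36.2] tx -3.0 tz 9.5
0.8 [545.3 -44.8] tx -4.1 tz 9.2
0.7 [551.5 -53. ] tx -5.1 tz 8.9
0.6 [558.7 -60.5] tx -6.1 tz 8.4
0.5 [566.8 -67.3] tx -7.1 tz 7.8
0.4 [575.8 -73.2] tx -8.1 tz 7.1
0.3 [585.4 -78.2] tx -8.9 tz 6.2
0.2 [595.6 -82.1] tx -9.6 tz 5.2
0.1 [606.4 -84.8] tx -10.3 tz 4.1
0.05 [611.9 -85.7] tx -5.3 tz 1.6
0.0 [617.4 -86.3] tx -5.4 tz 1.3
```

```bash
python3 -c "
from rig import sense
s=sense();print(s['eef_pos'],s['dq'].round(3),s['time_s'],s['ee_rot'])"; python3 -m handwheel '[{"grip":0,"tx":0,"ty":0,"tz":0,"wx":0,"wy":0,"wz":0},{"grip":0,"tx":0,"ty":0,"tz":0,"wx":0,"wy":0,"wz":0}]';  python3 -c "
from rig import sense
s=sense();print(s['eef_pos'],s['dq'].round(3),s['time_s'],s['ee_rot'])"
```

```text
[533.91648733  75.32100771 125.47079352] [ 0.008 -0.033 -0.035  0.     0.009  0.002] 7.4667 [ 0.04997891 -0.04377336  0.70585454 -0.70523427]
time_s: 7.63
eef_pos: [534.7, 75.8, 127.2]
ee_rot: [0.052, -0.043, 0.706, -0.705]
force: [-0.0, -0.6, -0.3]
grip_width: -0.001
[534.71035495  75.79889003 127.15596922] [ 0.004  0.     0.005  0.    -0.002  0.003] 7.6333 [ 0.05156343 -0.04270516  0.7056406  -0.70539976]
```

```bash
python3 -m handwheel '[{"grip":0,"tx":1,"ty":1,"tz":7,"wx":0,"wy":0,"wz":0},{"grip":0,"tx":1,"ty":1,"tz":7,"wx":0,"wy":0,"wz":0},{"grip":0,"tx":1,"ty":1,"tz":7,"wx":0,"wy":0,"wz":0},{"grip":0,"tx":1,"ty":1,"tz":5,"wx":0,"wy":0,"wz":0},{"grip":0,"tx":1,"ty":0,"tz":4,"wx":0,"wy":0,"wz":0}]'; python3 -m handwheel '[{"grip":0,"tx":1,"ty":0,"tz":4,"wx":0,"wy":0,"wz":0}]'; python3 -m handwheel '[{"grip":0,"tx":1,"ty":0,"tz":4,"wx":0,"wy":0,"wz":0}]'; python3 -m handwheel '[{"grip":0,"tx":1,"ty":0,"tz":4,"wx":0,"wy":0,"wz":0}]'
```

```text
time_s: 8.05
eef_pos: [533.0, 44.8, 121.6]
ee_rot: [0.05, -0.044, 0.706, -0.705]
force: [-0.7, 0.2, 0.1]
grip_width: 0.0
time_s: 8.13
eef_pos: [532.6, 41.0, 121.6]
ee_rot: [0.051, -0.044, 0.706, -0.705]
force: [0.4, 0.1, 0.6]
grip_width: -0.0
time_s: 8.22
eef_pos: [532.1, 37.3, 121.7]
ee_rot: [0.051, -0.044, 0.706, -0.705]
force: [1.9, 3.4, -1.7]
grip_width: 0.003
time_s: 8.3
eef_pos: [531.7, 33.3, 121.7]
ee_rot: [0.051, -0.044, 0.706, -0.705]
force: [1.2, 1.3, -0.5]
grip_width: -0.002
```

```bash
python3 -m handwheel '[{"grip":0,"tx":1.7,"ty":0,"tz":4.9,"wx":0,"wy":0,"wz":0},{"grip":0,"tx":1.3,"ty":0,"tz":4.6,"wx":0,"wy":0,"wz":0},{"grip":0,"tx":1.3,"ty":0,"tz":4.6,"wx":0,"wy":0,"wz":0},{"grip":0,"tx":0.9,"ty":0,"tz":4.5,"wx":0,"wy":0,"wz":0},{"grip":0,"tx":0.9,"ty":0,"tz":4.5,"wx":0,"wy":0,"wz":0},{"grip":0,"tx":0.5,"ty":0,"tz":4.6,"wx":0,"wy":0,"wz":0},{"grip":0,"tx":0.5,"ty":0,"tz":4.6,"wx":0,"wy":0,"wz":0},{"grip":0,"tx":0,"ty":0,"tz":4.7,"wx":0,"wy":0,"wz":0},{"grip":0,"tx":0,"ty":0,"tz":4.7,"wx":0,"wy":0,"wz":0}]'; python3 look.py 8;  python3 -c "
from h import *
crop('top8',260,150,400,290,5,'t8');crop('scene8',240,120,400,260,5,'s8')"; python3 plan.py 1.15 1.1 1.05 1.0
```

```text
time_s: 9.05
eef_pos: [530.2, -9.3, 121.5]
ee_rot: [0.051, -0.044, 0.706, -0.705]
force: [0.5, 2.7, -1.0]
grip_width: -0.001
[530.2  -9.3 121.5] [-0.24  0.43  1.63  0.    1.07  1.19] [ 0.5  2.7 -1. ]
[[-0.991  0.01   0.133]
 [-0.133  0.001 -0.991]
 [-0.01  -1.    -0.   ]]
yaw 0.1331300267826936 [530.3  -9.7 121.6]
1.15 [531.3 -13.3] tx -0.5 tz 3.7
1.1 [532.6 -18. ] tx -0.6 tz 4.8
1.05 [534.  -22.6] tx -0.9 tz 4.8
1.0 [535.8 -27.2] tx -1.1 tz 4.8
```

View pics/t8.png

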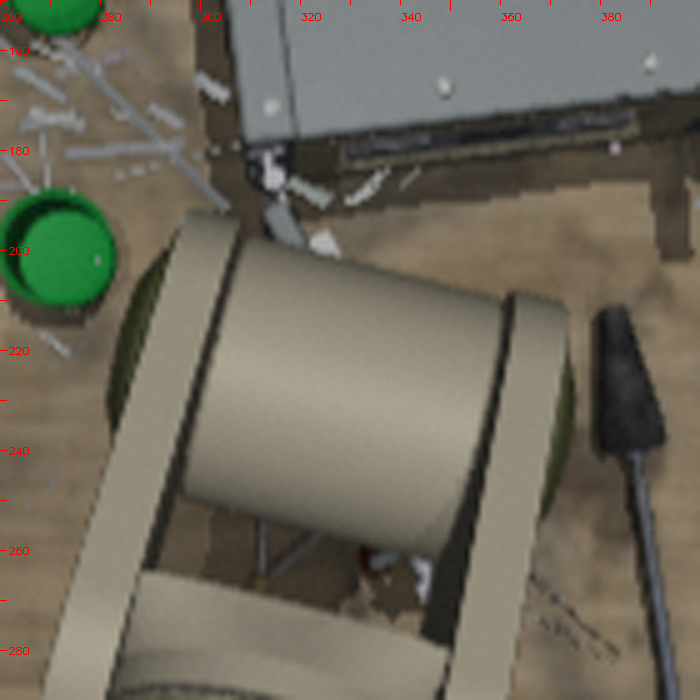

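View pics/s8.png

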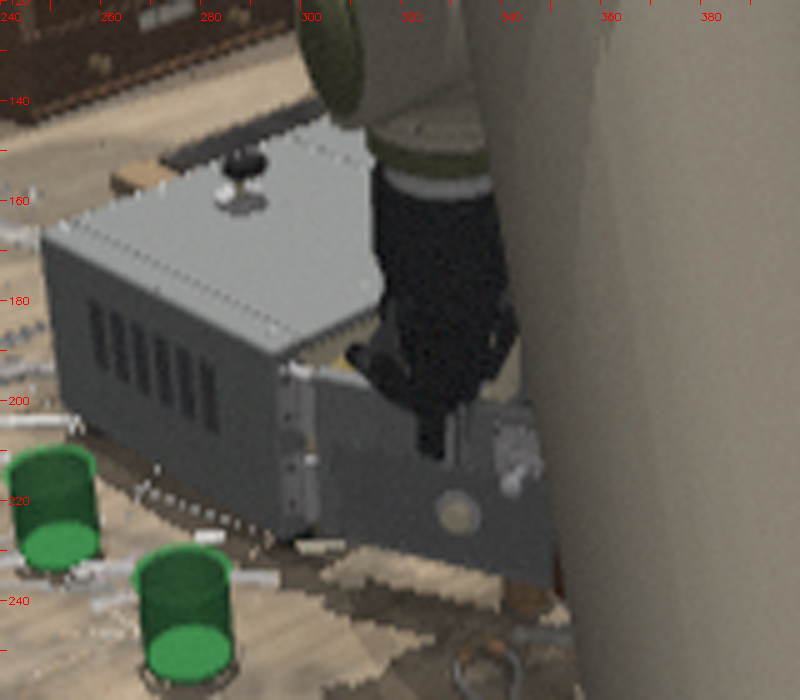

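```bash
python3 -m handwheel '[{"grip":0,"tx":-0.5,"ty":0,"tz":3.7,"wx":0,"wy":0,"wz":0},{"grip":0,"tx":-0.6,"ty":0,"tz":4.8,"wx":0,"wy":0,"wz":0},{"grip":0,"tx":-0.9,"ty":0,"tz":4.8,"wx":0,"wy":0,"wz":0},{"grip":0,"tx":-1.1,"ty":0,"tz":4.8,"wx":0,"wy":0,"wz":0},{"grip":0,"tx":-1.5,"ty":0,"tz":4.7,"wx":0,"wy":0,"wz":0},{"grip":0,"tx":-1.5,"ty":0,"tz":4.7,"wx":0,"wy":0,"wz":0},{"grip":0,"tx":-2,"ty":0,"tz":4.6,"wx":0,"wy":0,"wz":0},{"grip":0,"tx":-2,"ty":0,"tz":4.6,"wx":0,"wy":0,"wz":0},{"grip":0,"tx":-2.5,"ty":0,"tz":4.5,"wx":0,"wy":0,"wz":0},{"grip":0,"tx":-2.5,"ty":0,"tz":4.5,"wx":0,"wy":0,"wz":0}]'; python3 plan.py .65 .6 .55 .5 .45 .4 .35 .3 .25 .2 .15 .1 .05 0
```

```text
time_s: 9.98
eef_pos: [551.5, -52.5, 121.7]
ee_rot: [0.051, -0.044, 0.706, -0.705]
force: [-1.0, 1.7, 0.1]
grip_width: -0.001
yaw 0.1337761223340496 [551.5 -52.5 121.7]
0.65 [555.  -56.8] tx -2.9 tz 4.7
0.6 [558.7 -60.5] tx -3.2 tz 4.1
0.55 [562.7 -64. ] tx -3.4 tz 4.0
0.5 [566.8 -67.3] tx -3.7 tz 3.8
0.45 [571.2 -70.4] tx -3.9 tz 3.6
0.4 [575.7 -73.2] tx -4.1 tz 3.4
0.35 [580.5 -75.8] tx -4.3 tz 3.2
0.3 [585.4 -78.2] tx -4.5 tz 3.0
0.25 [590.4 -80.3] tx -4.7 tz 2.7
0.2 [595.6 -82.1] tx -4.9 tz 2.5
0.15 [600.9 -83.6] tx -5.1 tz 2.2
0.1 [606.4 -84.8] tx -5.2 tz 1.9
0.05 [611.8 -85.7] tx -5.3 tz 1.6
0.0 [617.4 -86.3] tx -5.4 tz 1.3
```

```bash
python3 -m handwheel '[{"grip":0,"tx":-2.9,"ty":0,"tz":4.7,"wx":0,"wy":0,"wz":0},{"grip":0,"tx":-3.2,"ty":0,"tz":4.1,"wx":0,"wy":0,"wz":0},{"grip":0,"tx":-3.4,"ty":0,"tz":4,"wx":0,"wy":0,"wz":0},{"grip":0,"tx":-3.7,"ty":0,"tz":3.8,"wx":0,"wy":0,"wz":0},{"grip":0,"tx":-3.9,"ty":0,"tz":3.6,"wx":0,"wy":0,"wz":0},{"grip":0,"tx":-4.1,"ty":0,"tz":3.4,"wx":0,"wy":0,"wz":0},{"grip":0,"tx":-4.3,"ty":0,"tz":3.2,"wx":0,"wy":0,"wz":0},{"grip":0,"tx":-4.5,"ty":0,"tz":3,"wx":0,"wy":0,"wz":0}]'; python3 look.py 9;  python3 -c "
from h import *
crop('top9',260,150,400,290,5,'t9');crop('scene9',240,120,400,260,5,'s9')"; python3 plan.py .25 .2 .15 .1 .05 0
```

```text
time_s: 10.65
eef_pos: [585.4, -77.9, 122.0]
ee_rot: [0.051, -0.044, 0.706, -0.705]
force: [-1.5, 0.7, 0.2]
grip_width: 0.001
[585.4 -77.9 122. ] [-0.33  0.55  1.44  0.    1.14  1.1 ] [-1.5  0.7  0.2]
[[-0.991  0.01   0.133]
 [-0.133  0.001 -0.991]
 [-0.01  -1.    -0.   ]]
yaw 0.13362740882129823 [585.9 -78.2 122.1]
0.25 [590.4 -80.3] tx -4.3 tz 2.6
0.2 [595.6 -82.1] tx -4.9 tz 2.5
0.15 [600.9 -83.6] tx -5.1 tz 2.2
0.1 [606.4 -84.8] tx -5.2 tz 1.9
0.05 [611.9 -85.7] tx -5.3 tz 1.6
0.0 [617.4 -86.3] tx -5.4 tz 1.3
```

View pics/s9.png

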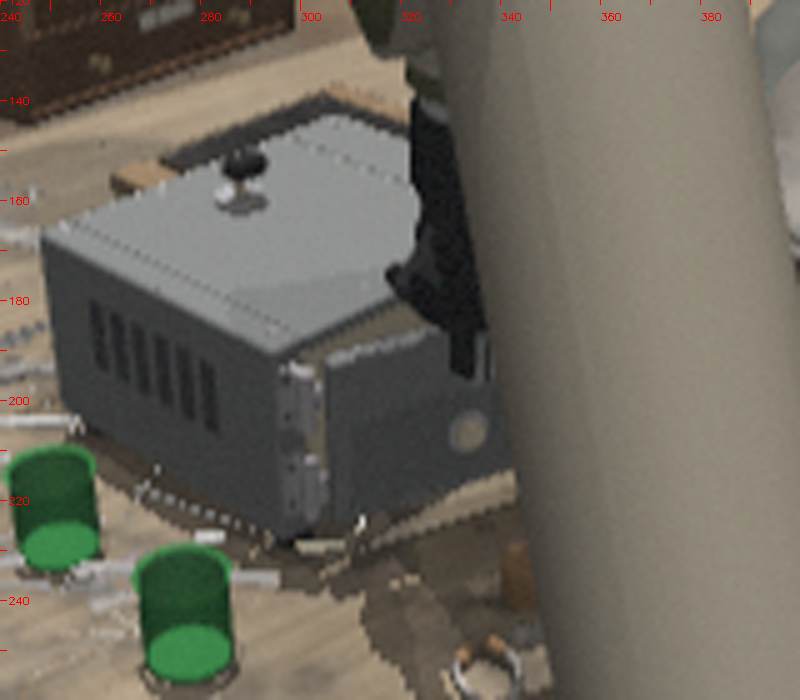

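```bash
python3 -m handwheel '[{"grip":0,"tx":-4.3,"ty":0,"tz":2.6,"wx":0,"wy":0,"wz":0},{"grip":0,"tx":-4.9,"ty":0,"tz":2.5,"wx":0,"wy":0,"wz":0},{"grip":0,"tx":-4,"ty":0,"tz":1.7,"wx":0,"wy":0,"wz":0},{"grip":0,"tx":-3.2,"ty":0,"tz":1.2,"wx":0,"wy":0,"wz":0},{"grip":0,"tx":-3,"ty":0,"tz":1.1,"wx":0,"wy":0,"wz":0},{"grip":0,"tx":-2.5,"ty":0,"tz":0.8,"wx":0,"wy":0,"wz":0},{"grip":0,"tx":-2.5,"ty":0,"tz":0.8,"wx":0,"wy":0,"wz":0}]'; python3 -m handwheel '[{"grip":0,"tx":-2,"ty":0,"tz":0.5,"wx":0,"wy":0,"wz":0}]';  python3 -m handwheel '[{"grip":0,"tx":-2,"ty":0,"tz":0.5,"wx":0,"wy":0,"wz":0}]'
```

```text
time_s: 11.33
eef_pos: [610.9, -85.0, 122.3]
ee_rot: [0.051, -0.044, 0.706, -0.705]
force: [-1.6, 1.1, -0.2]
grip_width: -0.002
time_s: 11.42
eef_pos: [612.9, -85.3, 122.3]
ee_rot: [0.051, -0.044, 0.706, -0.705]
force: [-1.7, 0.1, 0.6]
grip_width: 0.0
time_s: 11.5
eef_pos: [614.9, -85.5, 122.3]
ee_rot: [0.051, -0.044, 0.706, -0.705]
force: [-1.3, 1.0, -1.1]
grip_width: 0.001
```

```bash
python3 -m handwheel '[{"grip":0,"tx":-1.5,"ty":0,"tz":0.3,"wx":0,"wy":0,"wz":0}]';  python3 -m handwheel '[{"grip":0,"tx":-1.5,"ty":0,"tz":0.3,"wx":0,"wy":0,"wz":0}]'; python3 -m handwheel '[{"grip":0,"tx":-1.5,"ty":0,"tz":0.3,"wx":0,"wy":0,"wz":0}]'; python3 -m handwheel '[{"grip":0,"tx":-1.5,"ty":0,"tz":0.3,"wx":0,"wy":0,"wz":0}]'
```

```text
time_s: 11.58
eef_pos: [616.4, -85.6, 122.3]
ee_rot: [0.051, -0.044, 0.706, -0.705]
force: [-1.7, 1.1, -0.4]
grip_width: -0.002
time_s: 11.67
eef_pos: [617.8, -85.6, 122.3]
ee_rot: [0.051, -0.044, 0.706, -0.705]
force: [-11.0, 0.5, 1.7]
grip_width: 0.002
time_s: 11.75
eef_pos: [617.8, -85.6, 122.3]
ee_rot: [0.049, -0.046, 0.706, -0.705]
force: [-18.9, 0.9, 9.3]
grip_width: -0.003
time_s: 11.83
eef_pos: [617.8, -85.6, 122.3]
ee_rot: [0.048, -0.047, 0.706, -0.705]
force: [-29.4, 2.2, 14.7]
grip_width: 0.003
```

```bash
python3 -m handwheel '[{"grip":0,"tx":4,"ty":0,"tz":0,"wx":0,"wy":0,"wz":0},{"grip":0,"tx":4,"ty":0,"tz":0,"wx":0,"wy":0,"wz":0},{"grip":0,"tx":8,"ty":0,"tz":0,"wx":0,"wy":0,"wz":0},{"grip":0,"tx":8,"ty":0,"tz":0,"wx":0,"wy":0,"wz":0},{"grip":0,"tx":0,"ty":0,"tz":0,"wx":0,"wy":0,"wz":0}]'; python3 look.py 10;  python3 - <<'E'
from h import *
crop('top10',290,150,430,250,5,'t10')
H=np.array([628.,11.]);a=.134;my=np.array([np.sin(a),-np.cos(a)]);mx=np.array([-np.cos(a),-np.sin(a)])
for d in (105,121,151): print(d,H+d*my+46.5*mx)
from rig import sense
e=sense()["eef_pos"]; v=e[:2]-H; print(e, "d",v@my,"out",v@mx-12.5)
E
```

```text
time_s: 12.25
eef_pos: [596.5, -89.3, 122.4]
ee_rot: [0.051, -0.043, 0.706, -0.705]
force: [-0.1, -0.4, -0.4]
grip_width: 0.002
[596.5 -89.3 122.4] [-0.34  0.58  1.4   0.    1.16  1.09] [-0.1 -0.4 -0.4]
[[-0.991  0.01   0.133]
 [-0.133  0.001 -0.991]
 [-0.01  -1.     0.   ]]
105 [595.94478366 -99.27108916]
121 [ 598.08237314 -115.12765598]
151 [ 602.09035341 -144.85871876]
[597.41484807 -89.19693487 122.49514035] d 95.21255584496605 out 31.19721370116021
```

View pics/t10.png

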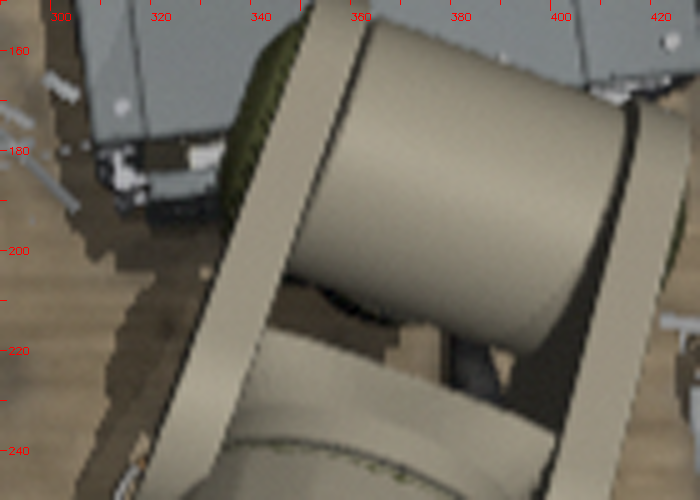

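```bash
python3 -m handwheel '[{"grip":0,"tx":2,"ty":3,"tz":4,"wx":0,"wy":0,"wz":0},{"grip":0,"tx":0,"ty":0,"tz":4,"wx":0,"wy":0,"wz":0},{"grip":0,"tx":0,"ty":0,"tz":4,"wx":0,"wy":0,"wz":0},{"grip":0,"tx":0,"ty":0,"tz":4,"wx":0,"wy":0,"wz":0},{"grip":0,"tx":0,"ty":0,"tz":4,"wx":0,"wy":0,"wz":0}]'; for i in 1; do python3 -m handwheel '[{"grip":0,"tx":0,"ty":0,"tz":3,"wx":0,"wy":0,"wz":0}]'; python3 -m handwheel '[{"grip":0,"tx":0,"ty":0,"tz":3,"wx":0,"wy":0,"wz":0}]'; python3 -m handwheel '[{"grip":0,"tx":0,"ty":0,"tz":3,"wx":0,"wy":0,"wz":0}]'; python3 -m handwheel '[{"grip":0,"tx":0,"ty":0,"tz":3,"wx":0,"wy":0,"wz":0}]'; done; cat > d.py <<'E'
from h import *
from rig import sense
H=np.array([628.,11.]);a=.134;my=np.array([np.sin(a),-np.cos(a)]);mx=np.array([-np.cos(a),-np.sin(a)])
e=sense()["eef_pos"]; v=e[:2]-H; print(e, "d",v@my,"out",v@mx-12.5)
E
python3 d.py
```

```text
time_s: 12.77
eef_pos: [597.9, -109.7, 119.1]
ee_rot: [0.051, -0.044, 0.706, -0.705]
force: [-0.2, 1.0, 0.6]
grip_width: 0.0
time_s: 12.85
eef_pos: [598.3, -112.7, 119.1]
ee_rot: [0.051, -0.044, 0.706, -0.705]
force: [-0.9, 0.3, -0.2]
grip_width: -0.001
time_s: 12.93
eef_pos: [598.6, -115.4, 119.1]
ee_rot: [0.051, -0.044, 0.706, -0.705]
force: [-0.2, 1.6, -0.8]
grip_width: -0.002
time_s: 13.02
eef_pos: [599.0, -118.1, 119.1]
ee_rot: [0.051, -0.044, 0.706, -0.705]
force: [-0.6, 2.0, -0.4]
grip_width: -0.0
time_s: 13.1
eef_pos: [599.4, -121.0, 119.1]
ee_rot: [0.051, -0.044, 0.706, -0.705]
force: [0.0, 1.9, -0.1]
grip_width: 0.002
[ 599.37073155 -121.02215512  119.10508276] d 127.01378130460711 out 33.5106923823846
```

```bash
python3 -m handwheel '[{"grip":0,"tx":0,"ty":0,"tz":3,"wx":0,"wy":0,"wz":0},{"grip":0,"tx":0,"ty":0,"tz":3,"wx":0,"wy":0,"wz":0},{"grip":0,"tx":0,"ty":0,"tz":3,"wx":0,"wy":0,"wz":0}]'; python3 -m handwheel '[{"grip":0,"tx":0,"ty":0,"tz":3,"wx":0,"wy":0,"wz":0},{"grip":0,"tx":0,"ty":0,"tz":3,"wx":0,"wy":0,"wz":0}]'; python3 -m handwheel '[{"grip":0,"tx":0,"ty":0,"tz":3,"wx":0,"wy":0,"wz":0}]'; python3 -m handwheel '[{"grip":0,"tx":0,"ty":0,"tz":2,"wx":0,"wy":0,"wz":0}]'; python3 d.py
```

```text
time_s: 13.35
eef_pos: [600.5, -130.1, 119.1]
ee_rot: [0.051, -0.044, 0.706, -0.705]
force: [-0.2, 1.7, -0.4]
grip_width: -0.003
time_s: 13.52
eef_pos: [601.4, -136.1, 119.1]
ee_rot: [0.051, -0.044, 0.706, -0.705]
force: [0.4, 0.5, -0.3]
grip_width: -0.002
time_s: 13.6
eef_pos: [601.8, -139.1, 119.1]
ee_rot: [0.051, -0.044, 0.706, -0.705]
force: [-1.0, 1.3, -0.3]
grip_width: -0.001
time_s: 13.68
eef_pos: [602.0, -141.2, 119.1]
ee_rot: [0.051, -0.044, 0.706, -0.705]
force: [-0.7, 0.5, -0.7]
grip_width: 0.0
[ 602.02799572 -141.23479473  119.08490603] d 147.40023196042654 out 33.57764482010581
```

```bash
python3 look.py 11;  python3 - <<'E'
from h import *
crop('top11',290,150,430,250,5,'t11');crop('scene11',270,140,400,250,6,'s11')
E
```

```text
[ 602.  -141.2  119.1] [-0.42  0.61  1.35  0.01  1.17  1.01] [-0.7  0.5 -0.7]
[[-0.991  0.01   0.133]
 [-0.133  0.001 -0.991]
 [-0.01  -1.     0.   ]]
```

View pics/t11.png

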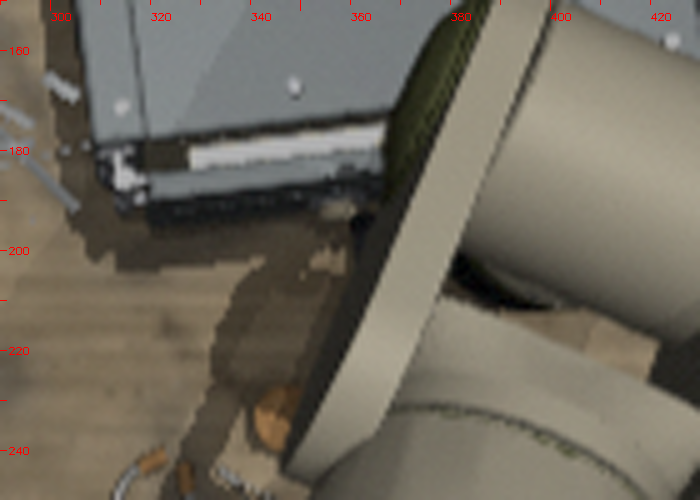

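View pics/s11.png

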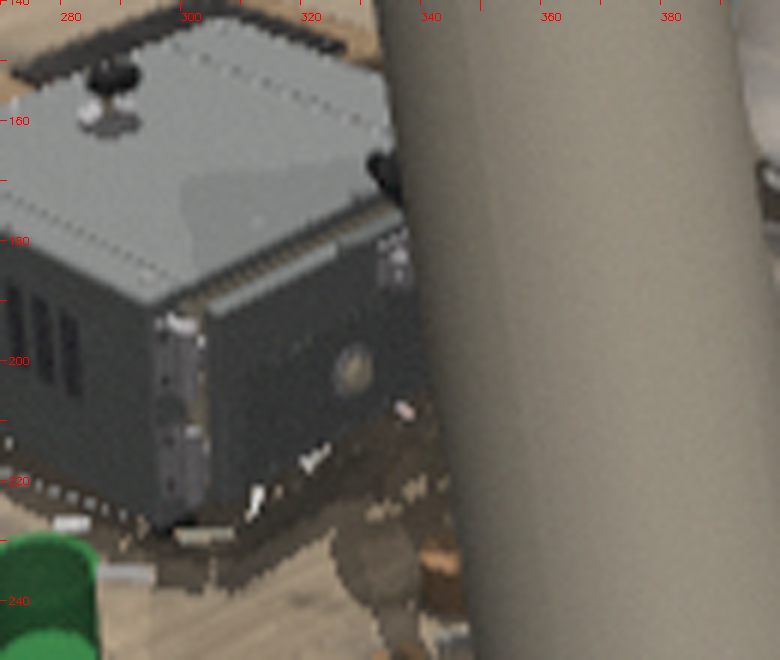

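```bash
python3 -m handwheel '[{"grip":0,"tx":0,"ty":0,"tz":2,"wx":0,"wy":0,"wz":0}]';python3 -m handwheel '[{"grip":0,"tx":0,"ty":0,"tz":1.5,"wx":0,"wy":0,"wz":0}]';python3 -m handwheel '[{"grip":0,"tx":0,"ty":0,"tz":1.5,"wx":0,"wy":0,"wz":0}]';python3 -m handwheel '[{"grip":0,"tx":0,"ty":0,"tz":1.5,"wx":0,"wy":0,"wz":0}]'; python3 -m handwheel '[{"grip":0,"tx":0,"ty":0,"tz":1.5,"wx":0,"wy":0,"wz":0}]'; python3 d.py
```

```text
time_s: 13.87
eef_pos: [602.3, -142.7, 119.2]
ee_rot: [0.051, -0.044, 0.706, -0.705]
force: [-0.9, 2.6, -1.2]
grip_width: 0.001
time_s: 13.95
eef_pos: [602.5, -144.3, 119.1]
ee_rot: [0.051, -0.044, 0.706, -0.705]
force: [-1.3, 2.0, 0.4]
grip_width: 0.001
time_s: 14.03
eef_pos: [602.6, -145.4, 119.0]
ee_rot: [0.051, -0.044, 0.706, -0.705]
force: [-1.1, 8.0, 0.6]
grip_width: 0.0
time_s: 14.12
eef_pos: [602.5, -145.8, 118.8]
ee_rot: [0.05, -0.044, 0.707, -0.704]
force: [-2.0, 12.7, 2.0]
grip_width: 0.001
time_s: 14.2
eef_pos: [602.5, -146.1, 118.7]
ee_rot: [0.05, -0.045, 0.708, -0.703]
force: [-3.9, 19.5, 2.9]
grip_width: -0.003
[ 602.50226313 -146.05884929  118.69833728] d 152.24440274140707 out 33.752119528469336
```

```bash
python3 -m handwheel '[{"grip":0,"tx":0,"ty":0,"tz":-4,"wx":0,"wy":0,"wz":0},{"grip":0,"tx":0,"ty":0,"tz":-6,"wx":0,"wy":0,"wz":0},{"grip":0,"tx":10,"ty":0,"tz":0,"wx":0,"wy":0,"wz":0},{"grip":0,"tx":25,"ty":0,"tz":0,"wx":0,"wy":0,"wz":0},{"grip":0,"tx":30,"ty":-10,"tz":0,"wx":0,"wy":0,"wz":0},{"grip":0,"tx":30,"ty":-30,"tz":0,"wx":0,"wy":0,"wz":0},{"grip":0,"tx":10,"ty":-30,"tz":10,"wx":0,"wy":0,"wz":0},{"grip":0,"tx":0,"ty":-30,"tz":30,"wx":0,"wy":0,"wz":0},{"grip":0,"tx":0,"ty":0,"tz":30,"wx":0,"wy":0,"wz":0},{"grip":0,"tx":0,"ty":0,"tz":30,"wx":0,"wy":0,"wz":0}]'; python3 -m handwheel '[{"grip":0,"tx":10,"ty":0,"tz":30,"wx":0,"wy":0,"wz":0},{"grip":0,"tx":10,"ty":0,"tz":30,"wx":0,"wy":0,"wz":0},{"grip":0,"tx":10,"ty":0,"tz":30,"wx":0,"wy":0,"wz":0},{"grip":0,"tx":0,"ty":0,"tz":20,"wx":0,"wy":0,"wz":0},{"grip":0,"tx":0,"ty":0,"tz":0,"wx":0,"wy":0,"wz":0},{"grip":0,"tx":0,"ty":0,"tz":0,"wx":0,"wy":0,"wz":0},{"grip":0,"tx":0,"ty":0,"tz":0,"wx":0,"wy":0,"wz":0}]'; python3 look.py 12;  python3 - <<'E'
from ov import *
crop('top12',280,150,440,300,5,'t12');crop('scene12',270,140,400,250,6,'s12')
D=[628,11,.134]
S=[(T(D,b),(0,0,255)) for b in box(-12.5,0,-203,-10,36,150)]
S+=[(T(D,b),(0,255,0)) for b in box(-53.5,-12.5,-176,-168,124,132)]
draw('top12',S,290,150,430,250,5,'o12')
E
```

```text
time_s: 15.03
eef_pos: [511.0, -253.2, 219.6]
ee_rot: [-0.052, 0.043, -0.704, 0.707]
force: [0.1, 0.0, -0.5]
grip_width: -0.003
time_s: 15.62
eef_pos: [495.6, -363.9, 216.7]
ee_rot: [0.051, -0.044, 0.706, -0.705]
force: [0.1, 0.6, -0.6]
grip_width: 0.002
[ 495.6 -363.9  216.7] [-0.83  0.52  1.23  0.01  1.38  0.61] [ 0.1  0.6 -0.6]
[[-0.991  0.01   0.134]
 [-0.134  0.001 -0.991]
 [-0.01  -1.     0.   ]]
```

View pics/t12.png

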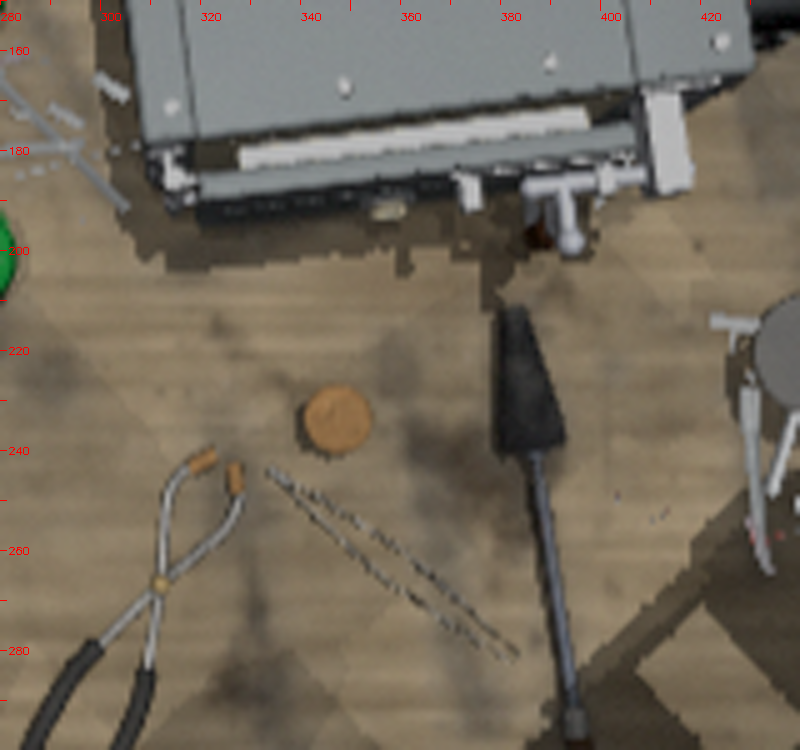

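View pics/o12.png

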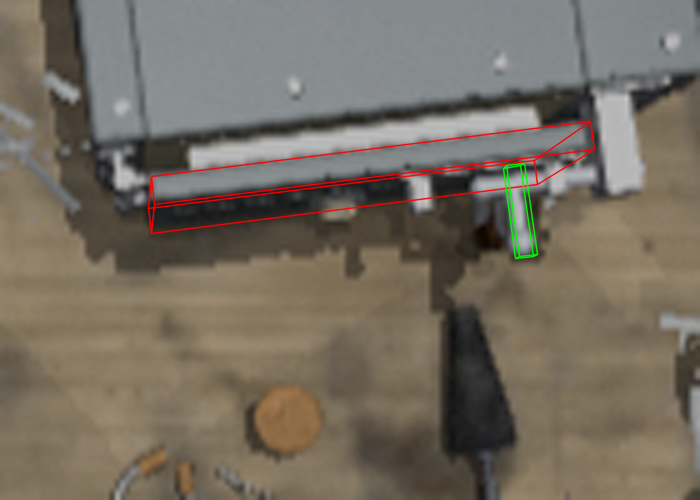

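View pics/s12.png

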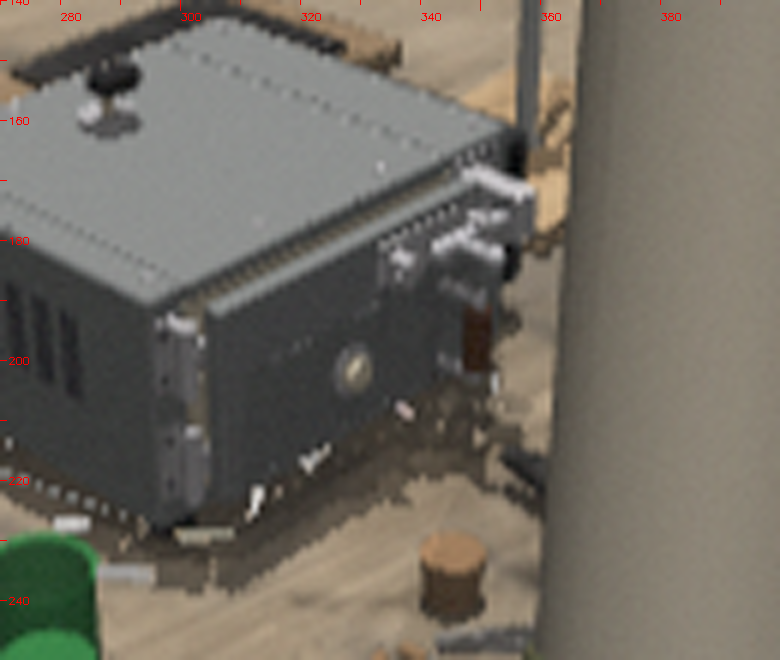

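```bash
python3 -c "
from rig import sense,ctrl
s=sense();print(s['force'].round(1),abs(s['dq']).max());print(ctrl.finish_job())"
```

```text
[ 0.3  0.7 -0.2] 0.0029441548437447083
the job is handed in; nothing more can be done
None
```

I pushed the tray home, shut the door and slid the bolt across, all with the closed fingertips, then handed the job in at about 16 s of the 56 s allowed. No verdict was reported.

- **Tray:** It slid at about 6 N and then stopped dead against the back wall, with the force rising to about 33 N. A picture then showed its front just inside the mouth and the jar visible on the tray, not tipped.
- **Door:** I eased it shut at 0.6 rad/s or less, slower still for the last few degrees. It met its frame within 1 mm of the predicted place. I pressed on it up to about 29 N, and the overlay shows it lying shut.
- **Bolt:** It moved at about 2 N and stopped at the end of its travel. The last picture shows the knob where it should be when fully across, and the bolt's end inside the keeper.
- **Other things:** In the last top view the cork, tongs and beaker had not visibly moved. I did not measure them, and I made no separate check of the tweezers, reamer and tape. The arm was still and clear of everything.
- **Checks that disagreed or were not possible:**
  - The roof measured about 5 mm smaller than the stated case size.
  - The mouth appeared about 10–15 mm left of the kiln's centre line, so I relied on the measured tray and hinge positions instead.
  - After one faster lowering move the arm overshot by about 6 mm and settled, touching nothing.
  - The jar and tube could not be seen once the door was shut.

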